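# Prepare and load the fuse test bed

## Robot

A 7-joint arm with a two-finger parallel gripper is mounted at the origin on the work surface. World frame = base frame: x ahead of the robot, y to its left, z up, the work surface at z = 0. Lengths are in m, angles in rad, forces in N, time in s.
With the tool pointing down it reaches from about 0.35 to 0.9 m from the base axis. Payload 8.1 kg.
Tool frame: the origin (TCP) lies at the very end of the fingers, on their centre line; the grasp point (between the pads) lies behind it (tcp_to_grasp is the z of the grasp point in the tool frame, in m); z points along the fingers, y is the line along which they close (so a half turn about z gives the same grasp; the last joint's range is limited). The gripper opens to 92 mm and grips with 3 to 60 N. Pads are 19 mm wide; open, the fingers measure 130 mm over their backs; the gripper's body (75 mm by 190 mm) begins 47 mm behind the grasp point.
Start: joints at [-1.383, 0.434, 0.025, 1.573, -0.012, 1.134, -0.075], TCP at [0.179, 0.599, 0.227] pointing down, gripper open.
Joint ranges: [-2.62, 2.62], [-0.44, 2.09], [-1.27, 1.32], [0.08, 2.57], [-1.32, 4.46], [0.12, 2], [-2.74, 2.74]. Speed limits (rad/s): [2.22, 2.22, 3.01, 3.01, 3.14, 3.14, 3.14].

## Interface

Orientations are given as a 3x3 rotation matrix whose columns are the frame's x, y, z axes.
In Python, from plant import * gives the robot as it stands. The module is installed in compiled form; this text tells all that it offers.
- The arm moves only by the shell command python3 -m jog 'ROWS' [OPENING] [FORCE]. ROWS is JSON, a list of rows, each an object with "translation": the shift along the tool's x, y, z in mm, a list of three; "yaw": the turn about the tool's z in rad. In form: [{"translation": [tx, ty, tz], "yaw": yaw}, ...]. A call has 1 to 10 rows; each row is the pose to reach, as a shift and turn from the pose commanded when the call began, along the tool's axes at that moment; what a row does not reach only later rows make up. A row lasts 1/12 s, in which the tool goes at most 41.7 mm and 7.16 degrees, less where a joint would pass 70% of its speed; a pose out of reach is approached as far as the arm can. A call with a gripper value outside its range is refused whole. OPENING is the closure, from -1 (fully open) to 1 (shut), set as the call begins (- or left out, the last holds). The fingers move at their own pace and stop on an object; FORCE is the grip in N (left out, the last holds). Time passes only in rows, so rows that repeat a pose let the fingers close. It gives the time, the measured TCP pose, the force, the opening and the grip force at its end, in the units of the state.
- get_state(): the state, without advancing time (a new reading comes with each control period).
- camera(name): name is "scene" or "top" or "wrist"; returns (picture, depth): 400x640x3 uint8, red, green, blue; 400x640 float32, m along the optical axis (not along the pixel's ray), 0 where there is no reading.
- camera_info(name): a dict with "fx", "fy", "cx", "cy" (pixels), "k1" (the pictures are not rectified: a ray, as slopes to the right and down, at radius r is drawn at 1 + k1 r^2 times it, then the intrinsics apply), "R" (3x3) and "t" (3): a world point X has camera coordinates R X + t; the wrist camera has in their place "hand_eye" (4x4, takes a point from camera to tool coordinates, whose origin is the TCP and whose axes are the flange's). Camera axes: x right, y down, z forward; pixel columns grow to the right and rows downward; lengths in m; the calibration is good to about 2 mm. A picture is of the moment at which its call begins: read the wrist's pose just before it. camera_info takes no time and is no camera call.
- sign_off(): hands the job in; it is judged then, once.
The state is a dict: "clock": time; "joint_pos": joint angles; "dq": joint speeds; "joint_torque": joint torques, N m; "ee_pos": TCP position; "orientation": TCP orientation; "ft_force": force on the tool from outside, world axes, zero at the start; "moment": the same for the moment, N m; "opening": opening from 0.0 (shut) to 1.0 (fully open); "finger_force": force on a finger pad.
Only numpy, scipy, OpenCV 4.12 (cv2) and the standard library are available. Lean on these libraries where they do the work, as an engineer would, in place of code of your own. Each camera call takes 0.05 s, during which the arm holds its last target. There are 200 camera calls.

## Task

First, with the brush and never with the gripper itself, sweep all the broken connector pieces off the test bed into the scrap tray at its end, and stand the brush back on its pad. Then check that the bed's locking pin is retained: tug it straight up with about 13 N (at least 10, never more than 20), hold the pull for a second, and let go. Only then lift every fuse out of the stock cradle and lay each in a seat of its own in the bed, along the lane and across the contact strips, leaving the control module and the multimeter beside the work alone.

Things in the scene. Friction and masses are not known exactly. Their poses are not given: they have to be found in the camera images.
- bed: fixed fuse test bed: aluminium plate 200 (x) x 180 (y) mm, top 30 mm above the bench; origin on the bench under its centre. Three lanes along y at x = -72, 0 and 72 mm: flat strips 22 mm wide between ridges 4 mm wide, 5 mm high, open at both ends; like ridges along the plate's x edges. Scrap tray at its -y end, block with locking pin at its +y end
- tray (a point): centre of the scrap tray's floor, 4 mm above the bench. The tray is open on top, inside 192 mm (bed's x) x 106 mm (bed's y); it starts right at the plate's -y edge (53 mm from this point), 26 mm below the plate's top; its other three rims are 26 mm above the bench
- seat1 (a point): seat 1 of the bed: where the centre of a fuse is when it lies home on the floor of its lane, across its pair of copper contact strips (43.5 mm above the bench; the ridge tops beside it are 8.5 mm lower than this point). Axes parallel to the bed's: the fuse lies along y
- seat2 (a point): seat 2 of the bed: where the centre of a fuse is when it lies home on the floor of its lane, across its pair of copper contact strips (43.5 mm above the bench; the ridge tops beside it are 8.5 mm lower than this point). Axes parallel to the bed's: the fuse lies along y
- seat3 (a point): seat 3 of the bed: where the centre of a fuse is when it lies home on the floor of its lane, across its pair of copper contact strips (43.5 mm above the bench; the ridge tops beside it are 8.5 mm lower than this point). Axes parallel to the bed's: the fuse lies along y
- seat4 (a point): seat 4 of the bed: where the centre of a fuse is when it lies home on the floor of its lane, across its pair of copper contact strips (43.5 mm above the bench; the ridge tops beside it are 8.5 mm lower than this point). Axes parallel to the bed's: the fuse lies along y
- seat5 (a point): seat 5 of the bed: where the centre of a fuse is when it lies home on the floor of its lane, across its pair of copper contact strips (43.5 mm above the bench; the ridge tops beside it are 8.5 mm lower than this point). Axes parallel to the bed's: the fuse lies along y
- seat6 (a point): seat 6 of the bed: where the centre of a fuse is when it lies home on the floor of its lane, across its pair of copper contact strips (43.5 mm above the bench; the ridge tops beside it are 8.5 mm lower than this point). Axes parallel to the bed's: the fuse lies along y
- pin (a joint): how far the bed's locking pin is pulled up, in m: 0 at rest, straight up is positive, stop at 0.020. A healthy pin gives 1 mm for every 1.5 N of pull (1500 N/m) and springs back
- pin_knob (a point): centre of the locking pin's upright black ringed knob, 22 mm in diameter and 36 mm tall; its underside is 48 mm and its centre 66 mm above the bench, over a steel collar 34 mm across and 40 mm high; the grey block under it is 70 (bed's x) x 75 x 20 mm; 130 mm from the bed's centre along its +y
- cradle: grey stock cradle, fixed: base 252 (x) x 170 (y) x 10 mm with 4 mm thick kerbs, 28 mm above the bench, along its x edges, and three narrow V-topped rails along its y at x = -72, 0 and 72 mm, each solid, 20 mm wide, 160 mm long, edges 40 mm above the bench, so that fingers pass beside a fuse. A sideways push rolls a fuse out. Origin on the bench under its centre
- fuse1_center (a point): centre of a loose cartridge fuse: white ceramic cylinder with steel end caps, 27 mm in diameter, 60 mm long, 85 g; its own y is its axis. Starts in the cradle with its centre 50 mm above the bench. Both ends are alike; may be absent
- fuse2_center (a point): centre of a loose cartridge fuse: white ceramic cylinder with steel end caps, 27 mm in diameter, 60 mm long, 85 g; its own y is its axis. Starts in the cradle with its centre 50 mm above the bench. Both ends are alike; may be absent
- fuse3_center (a point): centre of a loose cartridge fuse: white ceramic cylinder with steel end caps, 27 mm in diameter, 60 mm long, 85 g; its own y is its axis. Starts in the cradle with its centre 50 mm above the bench. Both ends are alike; may be absent
- fuse4_center (a point): centre of a loose cartridge fuse: white ceramic cylinder with steel end caps, 27 mm in diameter, 60 mm long, 85 g; its own y is its axis. Starts in the cradle with its centre 50 mm above the bench. Both ends are alike; may be absent
- fuse5_center (a point): centre of a loose cartridge fuse: white ceramic cylinder with steel end caps, 27 mm in diameter, 60 mm long, 85 g; its own y is its axis. Starts in the cradle with its centre 50 mm above the bench. Both ends are alike; may be absent
- fuse6_center (a point): centre of a loose cartridge fuse: white ceramic cylinder with steel end caps, 27 mm in diameter, 60 mm long, 85 g; its own y is its axis. Starts in the cradle with its centre 50 mm above the bench. Both ends are alike; may be absent
- scrap1_center (a point): middle of a loose chunky black broken connector piece, about 14 x 21 x 18 mm, 12 g; lies on the bed's plate at the start; may be absent
- scrap2_center (a point): middle of a loose chunky black broken connector piece, about 14 x 21 x 18 mm, 12 g; lies on the bed's plate at the start; may be absent
- scrap3_center (a point): middle of a loose chunky black broken connector piece, about 14 x 21 x 18 mm, 12 g; lies on the bed's plate at the start; may be absent
- brush_grip (a point): middle of the handle of a bench brush that stands on its bristles. Head 120 (own x) x 40 (own y) mm, stiff; the upright wooden handle is a bar 60 mm along x, 20 mm thick along y, 50 mm high, from 42 to 92 mm above the bristles' ends; this point is 70 mm above the bristles' ends. About 130 g
- pad: flat grey brush pad 150 x 75 x 4 mm, fixed on the bench; the brush stands on it at the start. Origin under its centre
- module: bystander: control module with aluminium lid, 130 x 200 x 32 mm, origin under its centre
- meter: bystander: hand multimeter lying down, 150 x 78 x 40 mm, origin under its centre
There are look-alikes about, which are no part of the job. What is shaped like the part that bears fuse6_center but black or red is not meant. What is shaped like the part that bears fuse2_center but black is not meant.

How it is judged:
By the outcome, as a careful person would: the job done as asked, in the order asked, and still so for the second after the job is handed in, with the robot touching nothing.
Of fuse1, fuse2, fuse3, fuse4, fuse5, fuse6 only 4 to 6 are there at a start; the rules pass over those that are not, and their reading is None.
Of scrap1, scrap2, scrap3 only 2 to 3 are there at a start; the rules pass over those that are not, and their reading is None.
At some moment in a run one of fuse1, fuse2, fuse3, fuse4, fuse5, fuse6 may be knocked a few centimetres aside while the robot is not near it.
Once in a run the grip may slacken for a moment while it holds something.
It also fails if it takes over 210 s, if anything falls off the work surface, if the arm or the gripper's body presses on something with over 40 N, if the wrist force passes 120 N, or if a joint passes its speed limit or range.

## Working session

There is one attempt and no reset: what is moved stays moved. The work goes in short steps, Python scripts to look and compute and a shell command to move; the robot and the scene stay as the last step left them, time stands still between calls to the robot, and variables do not carry over. Pictures are saved under pics/ and viewed, at most 15 in all, crops included, and the job is handed in when it is done.

```bash
mkdir -p pics; ls
python3 - <<'E'
from plant import *
import cv2,numpy as np
s=get_state()
for k in s: print(k,np.round(s[k],3).tolist())
for n in ("scene","top","wrist"):
    p,d=camera(n); np.savez(f"pics/{n}0.npz",p=p,d=d); cv2.imwrite(f"pics/{n}0.png",p[:,:,::-1])
    print(n,camera_info(n))
E
```

```text
pics
clock 0.0
joint_pos [-1.383, 0.435, 0.025, 1.574, -0.012, 1.134, -0.075]
dq [-0.0, -0.0, 0.0, 0.001, -0.001, -0.002, -0.0]
joint_torque [0.0, -66.786, 0.985, -31.445, -0.06, 0.043, 0.0]
ee_pos [0.179, 0.598, 0.226]
orientation [[-0.958, 0.287, -0.0], [0.287, 0.958, -0.002], [-0.0, -0.002, -1.0]]
ft_force [0.366, 0.511, 0.179]
moment [0.038, -0.021, 0.014]
finger_force 0.0
opening 1.003
scene {'fx': 493.6198154350488, 'fy': 493.6198154350488, 'cx': 318.1072918476242, 'cy': 191.88549010233683, 'k1': -0.03444385074659603, 'R': array([[-0.61462297,  0.78880595, -0.00487737],
       [ 0.64963721,  0.50265863, -0.57035586],
       [-0.44744844, -0.35372233, -0.82138323]]), 't': array([ 0.3040502 , -0.33964627,  1.66178857])}
top {'fx': 433.06091515357355, 'fy': 433.06091515357355, 'cx': 312.2588071622586, 'cy': 199.0830079186437, 'k1': -0.0012511271669236946, 'R': array([[-0.01926961, -0.99981144, -0.00240098],
       [-0.98279388,  0.01938273, -0.18368589],
       [ 0.18369779, -0.00117989, -0.98298206]]), 't': array([0.03993063, 0.56201171, 1.11210236])}
wrist {'fx': 277.6566260960498, 'fy': 277.6566260960498, 'cx': 316.86293509401645, 'cy': 201.1640976300147, 'k1': -0.019105084150221344, 'hand_eye': array([[-8.34906466e-04, -9.69902175e-01, -2.43493477e-01,
         6.42943953e-02],
       [ 9.99999519e-01, -6.84672780e-04, -7.01622271e-04,
        -5.24311231e-04],
       [ 5.13791610e-04, -2.43493946e-01,  9.69902281e-01,
        -1.57552316e-01],
       [ 0.00000000e+00,  0.00000000e+00,  0.00000000e+00,
         1.00000000e+00]])}
```

View pics/top0.png

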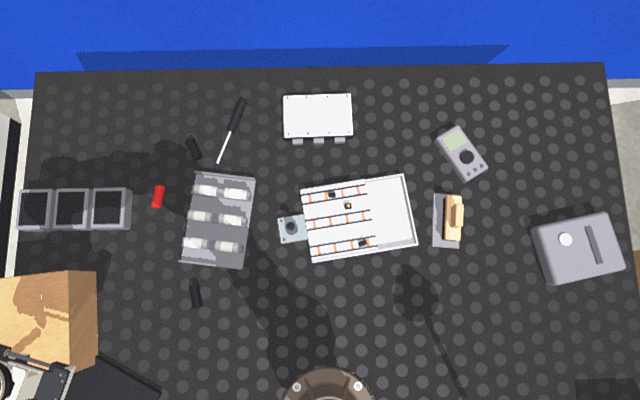

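View pics/scene0.png

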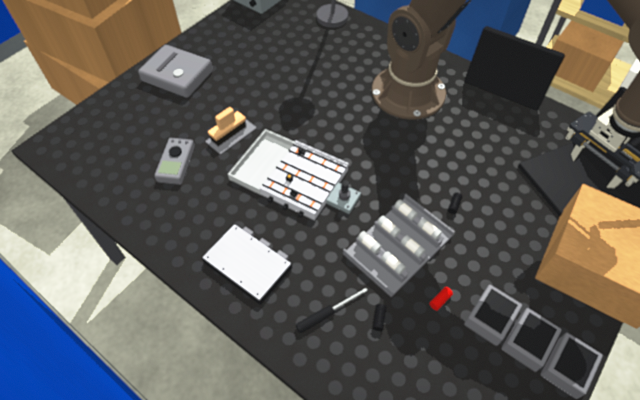

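```bash
python3 -c "
import plant;print([a for a in dir(plant) if a[0]!='_'])
print(getattr(plant,'tcp_to_grasp',None), getattr(plant,'TCP_TO_GRASP',None))"; python3 -m jog --help 2>&1 | head -5
```

```text
['MotionError', 'camera', 'camera_info', 'get_state', 'sign_off', 'tcp_to_grasp']
-0.0188 None
invalid input: not JSON, or not a number
```

Top view: bed plate about (335,222) with the tray on its right, scraps at (332,195), (348,206), (362,243). Pin is at (291,228), the cradle with 6 white fuses at (217,218), and the brush on its pad at (450,219). The black pieces (194,148), (195,293) and the red one (158,196) are look-alikes lying outside the cradle.

```bash
cat > h.py <<'E'
from plant import *
import cv2, numpy as np
def grab(n,tag):
    s=get_state(); p,d=camera(n); np.savez(f"pics/{tag}.npz",p=p,d=d,ee=s["ee_pos"],R=s["orientation"]); return p,d,s
def world(n,uv,d=None,z=None,s=None):
    """pixels (N,2) -> world; by depth d (N) or on the plane at height z"""
    c=camera_info(n); K=np.array([[c["fx"],0,c["cx"]],[0,c["fy"],c["cy"]],[0,0,1]])
    uv=np.asarray(uv,float).reshape(-1,1,2)
    r=cv2.undistortPoints(uv,K,np.array([c["k1"],0,0,0.]))[:,0]; r=np.c_[r,np.ones(len(r))]
    if "hand_eye" in c:
        T=np.array(c["hand_eye"]); R=np.array(s["orientation"])@T[:3,:3]; o=np.array(s["ee_pos"])+np.array(s["orientation"])@T[:3,3]
    else: R=c["R"].T; o=-R@c["t"]
    r=r@R.T
    if d is None: d=(z-o[2])/r[:,2]
    return o+r*np.asarray(d).reshape(-1,1)
def cloud(n,d,s=None):
    v,u=np.mgrid[:400,:640]; return world(n,np.c_[u.ravel(),v.ravel()],d.ravel(),s=s).reshape(400,640,3)
def rect(mask):
    n,l,st,c=cv2.connectedComponentsWithStats(mask.astype(np.uint8)); return n,l,st,c
def totool(vec,s):
    return np.array(s["orientation"]).T@np.array(vec)*1000
E
python3 - <<'E'
from h import *
z=np.load("pics/top0.npz");d=z["d"];p=z["p"];X=cloud("top",d)
for u,v in [(335,210),(395,210),(291,228),(217,260),(320,350),(100,330),(450,200),(456,218),(332,195),(348,206),(362,243),(318,115),(460,152),(440,240)]:
    print((u,v),np.round(X[v,u],3))
def fit(name,u0,u1,v0,v1,zl,zh):
    m=np.zeros((400,640),bool);m[v0:v1,u0:u1]=True
    m&=(X[...,2]>zl)&(X[...,2]<zh)&(d>0)
    q=X[m][:,:2].astype(np.float32); print(name,len(q),cv2.minAreaRect(q), np.median(X[m][:,2]))
fit("plate",295,380,170,270,.027,.034)
fit("bedall",295,425,165,270,.02,.06)
fit("cradle",170,260,165,275,.015,.035)
fit("pin",275,310,205,250,.07,.1)
fit("block",270,310,205,250,.012,.03)
fit("pad",425,470,185,255,.002,.02)
fit("handle",425,480,185,255,.08,.12)
fit("module",270,360,85,150,.025,.045)
fit("meter",425,500,110,190,.02,.06)
m=np.zeros((400,640),bool);m[165:275,175:260]=True; m&=(X[...,2]>.05)
n,l,st,c=rect(m)
for i in range(1,n):
    if st[i,4]>30:
        q=X[l==i]; print("fuse",c[i].round(),st[i,4],cv2.minAreaRect(q[:,:2].astype(np.float32)),q[:,2].max())
cv2.imwrite("pics/topcrop.png",cv2.resize(p[165:275,175:475,::-1],None,fx=2.6,fy=2.6,interpolation=cv2.INTER_CUBIC))
E
```

```text
(335, 210) [ 0.535 -0.032  0.032]
(395, 210) [ 0.536 -0.201  0.005]
(291, 228) [0.482 0.085 0.086]
(217, 260) [0.407 0.29  0.013]
(320, 350) [ 0.167  0.016 -0.   ]
(100, 330) [ 0.229  0.602 -0.001]
(450, 200) [ 0.554 -0.342  0.048]
(456, 218) [ 0.498 -0.338  0.096]
(332, 195) [ 0.573 -0.024  0.053]
(348, 206) [ 0.542 -0.066  0.051]
(362, 243) [ 0.443 -0.101  0.043]
(318, 115) [0.809 0.008 0.031]
(460, 152) [ 0.692 -0.386  0.032]
(440, 240) [ 0.45  -0.32   0.006]
plate 3654 ((0.5073373317718506, -0.04459826648235321), (0.20064443349838257, 0.2508391737937927), 8.43677806854248) 0.030309649843902053
bedall 5310 ((0.5188344717025757, -0.07757119834423065), (0.21393044292926788, 0.32575899362564087), 8.383759498596191) 0.03035420616193163
cradle 399 ((0.5171762108802795, 0.28899049758911133), (0.17031587660312653, 0.2526821792125702), 81.96001434326172) 0.027005934972441414
pin 60 ((0.48737913370132446, 0.08677101135253906), (0.02008809708058834, 0.02025974914431572), 48.78701400756836) 0.08360438583235352
block 651 ((0.49857255816459656, 0.08168937265872955), (0.08517178148031235, 0.107
[... 794 characters left out ...]
7124, 0.2346600592136383), (0.060893017798662186, 0.02590208873152733), 82.0232925415039) 0.06921295443775444
fuse [199. 216.] 224 ((0.5222719311714172, 0.32933247089385986), (0.061113595962524414, 0.025784743949770927), 82.33319854736328) 0.06834283761420434
fuse [230. 220.] 223 ((0.5109460949897766, 0.2488851398229599), (0.060390423983335495, 0.026140857487916946), 82.02831268310547) 0.06789667256785137
fuse [196. 243.] 239 ((0.41182273626327515, 0.1961003541946411), (0.35318729281425476, 0.0322391502559185), 74.40447235107422) 1.1965061636130745
fuse [227. 247.] 233 ((0.40737733244895935, 0.15564976632595062), (0.2744216024875641, 0.0348806269466877), 72.19689178466797) 1.1965061636130745
```

View pics/topcrop.png

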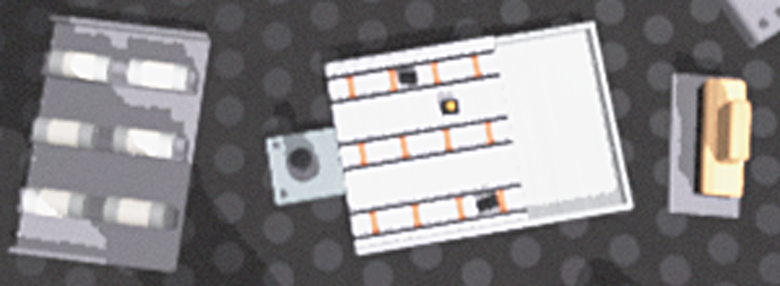

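```bash
cat > plan.py <<'E'
# python3 plan.py x y z theta_deg : shift (mm, tool axes) and yaw to bring TCP there, tool y at theta
import sys; from h import *
x,y,z,th=map(float,sys.argv[1:5]); s=get_state(); R=np.array(s["orientation"])
cur=np.degrees(np.arctan2(R[1,1],R[0,1])); dy=(cur-th+180)%360-180
t=totool(np.array([x,y,z])-s["ee_pos"],s)
print("t",t.round(1),"yaw",round(np.radians(dy),3),"| at",np.round(s["ee_pos"],4),"th",round(cur,2),"clk",round(s["clock"],2),"F",np.round(s["ft_force"],1),"op",round(float(s["opening"]),3),"ff",np.round(s["finger_force"],1))
E
cat > bed.py <<'E'
import numpy as np
O=np.array([.506,-.042]); A=np.radians(8.4)
ex=np.array([np.cos(A),np.sin(A)]); ey=np.array([-np.sin(A),np.cos(A)])
W=lambda x,y: O+ex*x+ey*y
B=lambda p: np.array([(np.asarray(p)[:2]-O)@ex,(np.asarray(p)[:2]-O)@ey])
E
python3 -m jog '[{"translation":[-374,-303,-24],"yaw":1.25},{"translation":[-374,-303,-24],"yaw":1.25},{"translation":[-374,-303,-24],"yaw":1.25},{"translation":[-374,-303,-24],"yaw":1.25},{"translation":[-374,-303,-24],"yaw":1.25},{"translation":[-374,-303,-24],"yaw":1.25},{"translation":[-374,-303,-24],"yaw":1.25},{"translation":[-374,-303,-24],"yaw":1.25},{"translation":[-374,-303,-24],"yaw":1.25},{"translation":[-374,-303,-24],"yaw":1.25}]'
python3 plan.py .48 -.25 .25 -82
python3 - <<'E'
from bed import *
for p in [(.573,-.024),(.542,-.066),(.443,-.101)]: print(B(p))
from plant import get_state; print(np.round(get_state()["joint_pos"],2))
E
```

```text
clock: 0.98
ee_pos: [0.4144, 0.2531, 0.2477]
orientation: [[-0.024, 1.0, 0.0], [1.0, 0.024, 0.0], [0.0, 0.0, -1.0]]
ft_force: [-0.0, 0.7, 0.9]
opening: 1.002
finger_force: 0.0
t [-504.6   53.5   -2.5] yaw 1.455 | at [0.4144 0.2531 0.2477] th 1.37 clk 0.98 F [-0.   0.7  0.9] op 1.002 ff 0.0
[0.06891074 0.00801934]
[ 0.03210781 -0.02900153]
[-0.07094306 -0.04916384]
[-1.01  0.19  0.42  1.9  -0.09  1.08 -0.53]
```

```bash
python3 -m jog '[{"translation":[-505,53,0],"yaw":1.455},{"translation":[-505,53,0],"yaw":1.455},{"translation":[-505,53,0],"yaw":1.455},{"translation":[-505,53,0],"yaw":1.455},{"translation":[-505,53,0],"yaw":1.455},{"translation":[-505,53,0],"yaw":1.455},{"translation":[-505,53,0],"yaw":1.455},{"translation":[-505,53,0],"yaw":1.455},{"translation":[-505,53,0],"yaw":1.455},{"translation":[-505,53,0],"yaw":1.455}]' >/dev/null
python3 plan.py .506 -.348 .23 -97.5
```

```text
t [-29.5 189.6  17.6] yaw 0.476 | at [ 0.4695 -0.1597  0.2477] th -70.22 clk 1.82 F [ 0.3  1.3 -0.4] op 1.0 ff 0.0
```

```bash
python3 -m jog '[{"translation":[-30,190,18],"yaw":0.476},{"translation":[-30,190,18],"yaw":0.476},{"translation":[-30,190,18],"yaw":0.476},{"translation":[-30,190,18],"yaw":0.476},{"translation":[-30,190,18],"yaw":0.476},{"translation":[-30,190,18],"yaw":0.476},{"translation":[-30,190,18],"yaw":0.476},{"translation":[-30,190,18],"yaw":0.476}]' >/dev/null
python3 plan.py .506 -.348 .055 -97.5
python3 - <<'E'
from h import *
p,d,s=grab("wrist","w1"); X=cloud("wrist",d,s); cv2.imwrite("pics/w1.png",p[:,:,::-1])
m=(d>0)&(abs(X[...,0]-.506)<.08)&(abs(X[...,1]+.348)<.06)
for a,b in((.09,.102),(.03,.056),(.003,.0065)):
    q=X[m&(X[...,2]>a)&(X[...,2]<b)]; print(a,len(q),cv2.minAreaRect(q[:,:2].astype(np.float32)),np.median(q,axis=0).round(4))
E
```

```text
t [ -0.3   2.4 174. ] yaw 0.006 | at [ 0.5067 -0.3458  0.229 ] th -97.16 clk 2.48 F [0.2 0.  0.4] op 1.0 ff 0.0
0.09 969 ((0.5072968006134033, -0.3478773236274719), (0.019353708252310753, 0.058810874819755554), 83.29499053955078) [ 0.5088 -0.3484  0.0953]
0.03 1998 ((0.507025957107544, -0.34816673398017883), (0.03979843482375145, 0.11985049396753311), 83.61943054199219) [ 0.5256 -0.3506  0.0465]
0.003 2022 ((0.5047529935836792, -0.341113805770874), (0.07448551058769226, 0.14942476153373718), 84.24555969238281) [ 0.5167 -0.3212  0.0038]
```

View pics/w1.png

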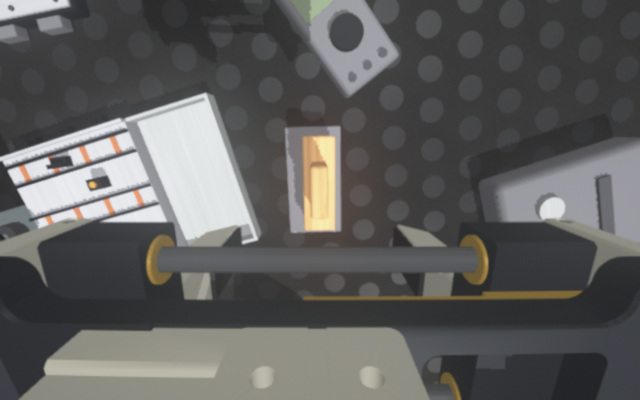

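```bash
python3 -m jog '[{"translation":[1,2,40],"yaw":-0.012},{"translation":[1,2,80],"yaw":-0.012},{"translation":[1,2,120],"yaw":-0.012},{"translation":[1,2,150],"yaw":-0.012},{"translation":[1,2,173],"yaw":-0.012},{"translation":[1,2,173],"yaw":-0.012},{"translation":[1,2,173],"yaw":-0.012}]' 
python3 -m jog '[{"translation":[0,0,0],"yaw":0},{"translation":[0,0,0],"yaw":0},{"translation":[0,0,0],"yaw":0},{"translation":[0,0,0],"yaw":0},{"translation":[0,0,0],"yaw":0},{"translation":[0,0,0],"yaw":0},{"translation":[0,0,0],"yaw":0},{"translation":[0,0,0],"yaw":0}]' 1 45
python3 plan.py .507 -.348 .056 -96.5
```

```text
clock: 3.12
ee_pos: [0.5076, -0.347, 0.0564]
orientation: [[0.994, -0.111, -0.001], [-0.111, -0.994, 0.001], [-0.001, -0.001, -1.0]]
ft_force: [0.1, -0.7, 0.8]
opening: 1.0
finger_force: 0.0
clock: 3.78
ee_pos: [0.5076, -0.3487, 0.0565]
orientation: [[0.994, -0.113, 0.0], [-0.113, -0.994, 0.0], [0.0, -0.0, -1.0]]
ft_force: [0.1, -0.1, 0.1]
opening: 0.467
finger_force: 0.0
t [-0.7 -0.6  0.5] yaw 0.0 | at [ 0.5076 -0.3487  0.0565] th -96.49 clk 3.78 F [ 0.1 -0.1  0.1] op 0.467 ff 0.0
```

```bash
python3 -m jog '[{"translation":[0,0,0],"yaw":0},{"translation":[0,0,0],"yaw":0},{"translation":[0,0,0],"yaw":0},{"translation":[0,0,0],"yaw":0},{"translation":[0,0,0],"yaw":0},{"translation":[0,0,0],"yaw":0}]' 1 45
python3 -m jog '[{"translation":[0,0,-30],"yaw":0},{"translation":[0,0,-60],"yaw":0},{"translation":[0,0,-100],"yaw":0},{"translation":[0,0,-100],"yaw":0}]'
python3 - <<'E'
from bed import *
import os
a=W(.045,.06); b=W(.045,-.125); c=W(-.045,.06)
print(a,b,c)
os.system(f"python3 plan.py {a[0]} {a[1]} .157 -81.6")
E
```

```text
clock: 4.28
ee_pos: [0.5075, -0.3486, 0.0563]
orientation: [[0.994, -0.113, -0.0], [-0.113, -0.994, 0.0], [-0.0, -0.0, -1.0]]
ft_force: [0.3, -0.1, -0.7]
opening: 0.217
finger_force: 45.0
clock: 4.62
ee_pos: [0.5096, -0.3518, 0.1631]
orientation: [[0.993, -0.114, 0.007], [-0.114, -0.993, -0.005], [0.008, 0.004, -1.0]]
ft_force: [1.1, -2.3, -2.0]
opening: 0.213
finger_force: 45.0
t [ -10.9 -377.     4.4] yaw -0.261 | at [ 0.5096 -0.3518  0.1631] th -96.54 clk 4.62 F [ 1.1 -2.3 -2. ] op 0.213 ff 45.0
[0.54175227 0.02393008] [ 0.56877763 -0.15908531] [0.45271776 0.0107826 ]
```

```bash
python3 -m jog '[{"translation":[-8,-374,0],"yaw":-0.261},{"translation":[-8,-374,0],"yaw":-0.261},{"translation":[-8,-374,0],"yaw":-0.261},{"translation":[-8,-374,0],"yaw":-0.261},{"translation":[-8,-374,0],"yaw":-0.261},{"translation":[-8,-374,0],"yaw":-0.261},{"translation":[-8,-374,0],"yaw":-0.261},{"translation":[-8,-374,0],"yaw":-0.261},{"translation":[-8,-374,0],"yaw":-0.261},{"translation":[-8,-374,0],"yaw":-0.261}]' >/dev/null
python3 -m jog '[{"translation":[0,0,0],"yaw":0},{"translation":[0,0,0],"yaw":0},{"translation":[0,0,0],"yaw":0},{"translation":[0,0,0],"yaw":0}]' 
python3 plan.py .5418 .0239 .0895 -81.6
python3 - <<'E'
from h import *
from bed import *
p,d,s=grab("scene","s1"); cv2.imwrite("pics/s1.png",cv2.resize(p[80:300,180:480,::-1],None,fx=2.5,fy=2.5))
X=cloud("scene",d); q=X[(d>0)&(X[...,2]>.06)&(X[...,2]<.13)&(abs(X[...,0]-.54)<.09)&(abs(X[...,1]-.02)<.09)]; q=np.array([[*B(a),a[2]] for a in q]); print(len(q),q.min(0).round(3),q.max(0).round(3))
E
```

```text
clock: 5.78
ee_pos: [0.5418, 0.022, 0.1566]
orientation: [[0.99, 0.144, 0.0], [0.144, -0.99, -0.0], [0.0, 0.0, -1.0]]
ft_force: [-0.1, 0.1, -1.8]
opening: 0.217
finger_force: 45.0
t [ 0.3 -1.9 67.1] yaw -0.002 | at [0.5418 0.022  0.1566] th -81.71 clk 5.78 F [-0.1  0.1 -1.8] op 0.217 ff 45.0
261 [-0.01   0.041  0.061] [0.105 0.144 0.129]
```

View pics/s1.png

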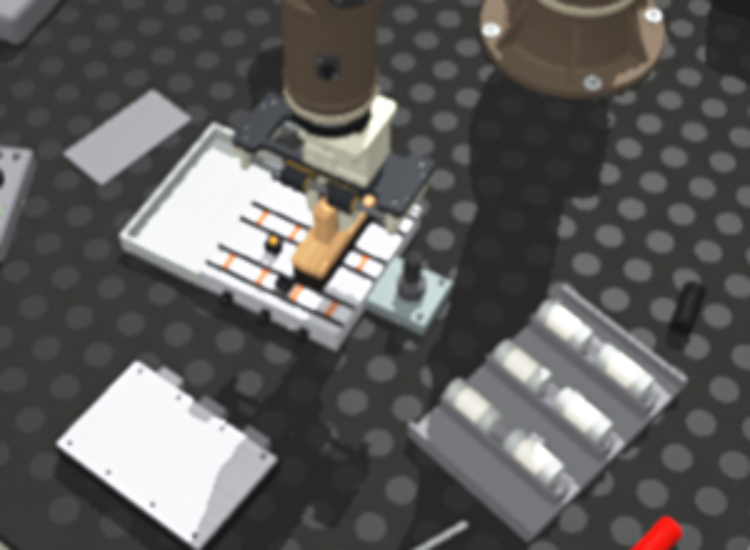

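The picture shows the brush held level over the plate. The scraps at (272,242) and (285,283) are ahead of it.

```bash
python3 -m jog '[{"translation":[0,0,30],"yaw":0},{"translation":[0,0,55],"yaw":0},{"translation":[0,0,67],"yaw":0},{"translation":[0,0,67],"yaw":0},{"translation":[0,0,67],"yaw":0}]' | grep -E "ee_pos|ft|open"
python3 -m jog '[{"translation":[0,8,0],"yaw":0},{"translation":[0,18,0],"yaw":0},{"translation":[0,28,0],"yaw":0},{"translation":[0,38,0],"yaw":0},{"translation":[0,48,0],"yaw":0},{"translation":[0,58,0],"yaw":0},{"translation":[0,68,0],"yaw":0},{"translation":[0,78,0],"yaw":0},{"translation":[0,88,0],"yaw":0},{"translation":[0,98,0],"yaw":0}]' | grep -E "ee_pos|ft|open"
python3 -m jog '[{"translation":[0,10,0],"yaw":0},{"translation":[0,20,0],"yaw":0},{"translation":[0,30,0],"yaw":0},{"translation":[0,40,0],"yaw":0},{"translation":[0,50,0],"yaw":0},{"translation":[0,60,0],"yaw":0},{"translation":[0,70,0],"yaw":0},{"translation":[0,70,0],"yaw":0},{"translation":[0,70,0],"yaw":0}]' | grep -E "ee_pos|ft|open"
python3 -m jog '[{"translation":[0,0,-30],"yaw":0},{"translation":[0,0,-70],"yaw":0},{"translation":[0,0,-70],"yaw":0}]' | grep -E "ee_pos|ft|open"
python3 plan.py .4527 .0108 .157 -81.6
python3 - <<'E'
from h import *
p,d,s=grab("top","t2"); cv2.imwrite("pics/t2.png",cv2.resize(p[160:275,265:480,::-1],None,fx=3.5,fy=3.5))
E
```

```text
ee_pos: [0.5418, 0.0228, 0.0894]
ft_force: [0.7, 0.1, -2.0]
opening: 0.216
ee_pos: [0.5565, -0.0741, 0.0895]
ft_force: [0.4, 0.4, -1.9]
opening: 0.217
ee_pos: [0.5666, -0.1431, 0.0895]
ft_force: [-0.2, -0.2, -1.8]
opening: 0.216
ee_pos: [0.5696, -0.1434, 0.1653]
ft_force: [1.9, -1.6, -0.9]
opening: 0.216
t [ -93.  -169.8    7.2] yaw 0.001 | at [ 0.5696 -0.1434  0.1653] th -81.53 clk 8.08 F [ 1.9 -1.6 -0.9] op 0.216 ff 45.0
```

View pics/t2.png

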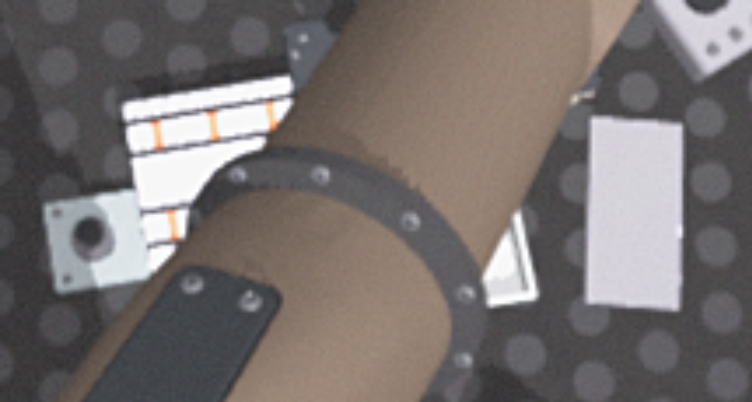

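The top view is mostly hidden by the arm, but the far lane (left part, row ~125) is clear. I'll do the second stroke now.

```bash
python3 -m jog '[{"translation":[-90,-169,0],"yaw":0},{"translation":[-90,-169,0],"yaw":0},{"translation":[-90,-169,0],"yaw":0},{"translation":[-90,-169,0],"yaw":0},{"translation":[-90,-169,0],"yaw":0},{"translation":[-90,-169,0],"yaw":0},{"translation":[-90,-169,0],"yaw":0},{"translation":[-90,-169,0],"yaw":0}]' | grep -E "ee_pos|ft|open"
python3 -m jog '[{"translation":[0,0,30],"yaw":0},{"translation":[0,0,55],"yaw":0},{"translation":[0,0,69],"yaw":0},{"translation":[0,0,69],"yaw":0},{"translation":[0,0,69],"yaw":0}]' | grep -E "ee_pos|ft|open"
python3 -m jog '[{"translation":[0,8,0],"yaw":0},{"translation":[0,18,0],"yaw":0},{"translation":[0,28,0],"yaw":0},{"translation":[0,38,0],"yaw":0},{"translation":[0,48,0],"yaw":0},{"translation":[0,58,0],"yaw":0},{"translation":[0,68,0],"yaw":0},{"translation":[0,78,0],"yaw":0},{"translation":[0,88,0],"yaw":0},{"translation":[0,98,0],"yaw":0}]' | grep -E "ee_pos|ft|open"
python3 -m jog '[{"translation":[0,10,0],"yaw":0},{"translation":[0,20,0],"yaw":0},{"translation":[0,30,0],"yaw":0},{"translation":[0,40,0],"yaw":0},{"translation":[0,50,0],"yaw":0},{"translation":[0,60,0],"yaw":0},{"translation":[0,70,0],"yaw":0},{"translation":[0,70,0],"yaw":0},{"translation":[0,70,0],"yaw":0}]' | grep -E "ee_pos|ft|open"
python3 -m jog '[{"translation":[0,0,-30],"yaw":0},{"translation":[0,0,-70],"yaw":0},{"translation":[0,0,-70],"yaw":0},{"translation":[0,0,-70],"yaw":0}]' | grep -E "ee_pos|ft|open"
python3 plan.py .507 -.348 .157 -96.5
python3 - <<'E'
from h import *
p,d,s=grab("scene","s3"); cv2.imwrite("pics/s3.png",cv2.resize(p[100:250,180:380,::-1],None,fx=3.5,fy=3.5))
E
```

```text
ee_pos: [0.4528, 0.0119, 0.1593]
ft_force: [0.2, 0.5, -2.0]
opening: 0.212
ee_pos: [0.4528, 0.0101, 0.0902]
ft_force: [0.1, -0.5, -0.6]
opening: 0.217
ee_pos: [0.4672, -0.0864, 0.0904]
ft_force: [-0.5, -0.7, -1.3]
opening: 0.214
ee_pos: [0.4774, -0.1553, 0.0905]
ft_force: [-0.7, 0.3, -1.2]
opening: 0.214
ee_pos: [0.4788, -0.1541, 0.162]
ft_force: [0.6, 0.2, -2.2]
opening: 0.215
t [ -0.9 195.9   5.1] yaw 0.263 | at [ 0.4788 -0.1541  0.162 ] th -81.46 clk 11.13 F [ 0.6  0.2 -2.2] op 0.215 ff 45.0
```

View pics/s3.png

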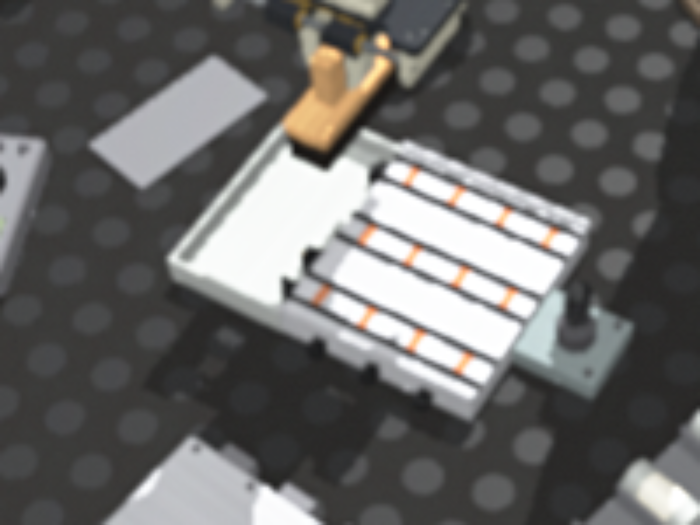

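Plate is clear; dark bits at (290,285), (310,262), (375,170) sit at the plate/tray edge. I'll check their heights.

Run:
```python
from h import *
from bed import *
z=np.load("pics/s3.npz");p=z["p"];X=cloud("scene",z["d"])
g=cv2.cvtColor(p,cv2.COLOR_RGB2GRAY)
for cx,cy in((290,285),(310,262),(375,170)):
    u,v=180+cx/3.5,100+cy/3.5
    for uu in range(int(u)-2,int(u)+3):
        for vv in range(int(v)-2,int(v)+3):
            if g[vv,uu]<90: print((uu,vv),g[vv,uu],B(X[vv,uu]).round(3),X[vv,uu,2].round(3))
    print()
```

```text
(261, 180) 58 [ 0.07  -0.104] 0.019
(261, 181) 54 [ 0.077 -0.099] 0.026
(261, 182) 58 [ 0.081 -0.096] 0.028
(261, 183) 61 [ 0.082 -0.096] 0.023
(262, 180) 76 [ 0.072 -0.099] 0.025
(262, 181) 24 [ 0.077 -0.095] 0.028
(262, 182) 28 [ 0.077 -0.096] 0.023
(262, 183) 35 [ 0.087 -0.088] 0.036
(263, 181) 52 [ 0.072 -0.096] 0.022
(263, 182) 75 [ 0.076 -0.093] 0.023

(267, 172) 66 [ 0.042 -0.101] 0.026
(267, 173) 32 [ 0.041 -0.102] 0.02
(267, 174) 29 [ 0.045 -0.099] 0.022
(267, 175) 41 [ 0.041 -0.103] 0.01
(267, 176) 62 [ 0.044 -0.101] 0.01
(268, 172) 23 [ 0.04  -0.099] 0.025
(268, 173) 21 [ 0.044 -0.096] 0.027
(268, 174) 30 [ 0.044 -0.097] 0.022
(268, 175) 59 [ 0.043 -0.098] 0.016
(268, 176) 85 [ 0.043 -0.099] 0.01
(269, 172) 22 [ 0.037 -0.097] 0.024
(269, 173) 36 [ 0.043 -0.093] 0.028
(269, 174) 72 [ 0.043 -0.094] 0.023
(270, 172) 45 [ 0.034 -0.096] 0.021
(270, 173) 80 [ 0.037 -0.094] 0.021

(286, 148) 84 [-0.069 -0.105] 0.016
(286, 149) 55 [-0.063 -0.101] 0.021
(286, 150) 28 [-0.066 -0.104] 0.012
(287, 147) 85 [-0.069 -0.101] 0.024
(287, 148) 49 [-0.066 -0.099] 0.024
(287, 149) 32 [-0.067 -0.1  ] 0.018
(287, 150) 30 [-0.067 -0.1  ] 0.013
(288, 147) 68 [-0.065 -0.094] 0.032
(288, 148) 52 [-0.066 -0.096] 0.025
(288, 149) 47 [-0.065 -0.095] 0.022
(288, 150) 51 [-0.063 -0.094] 0.021
(289, 147) 71 [-0.07  -0.094] 0.027
(289, 150) 81 [-0.055 -0.085] 0.034
```

All three lie low in the tray (z 10–28 mm, bed y about −100 mm). I'll return the brush.

```bash
python3 -m jog '[{"translation":[1,193,0],"yaw":0.263},{"translation":[1,193,0],"yaw":0.263},{"translation":[1,193,0],"yaw":0.263},{"translation":[1,193,0],"yaw":0.263},{"translation":[1,193,0],"yaw":0.263},{"translation":[1,193,0],"yaw":0.263},{"translation":[1,193,0],"yaw":0.263},{"translation":[1,193,0],"yaw":0.263},{"translation":[1,193,0],"yaw":0.263}]' | grep -E "ft|open"
python3 plan.py .507 -.346 .0575 -96.5
```

```text
ft_force: [1.1, -0.1, -0.6]
opening: 0.218
t [  0.6   2.7 101.9] yaw -0.0 | at [ 0.5068 -0.3434  0.1594] th -96.52 clk 11.93 F [ 1.1 -0.1 -0.6] op 0.218 ff 45.0
```

```bash
python3 -m jog '[{"translation":[0,1,35],"yaw":0},{"translation":[0,1,70],"yaw":0},{"translation":[0,1,90],"yaw":0},{"translation":[0,1,97],"yaw":0},{"translation":[0,1,101],"yaw":0},{"translation":[0,1,102],"yaw":0},{"translation":[0,1,102],"yaw":0},{"translation":[0,1,102],"yaw":0}]' | grep -E "ee_pos|ft|open"
python3 -m jog '[{"translation":[0,0,0],"yaw":0},{"translation":[0,0,0],"yaw":0},{"translation":[0,0,0],"yaw":0},{"translation":[0,0,0],"yaw":0},{"translation":[0,0,0],"yaw":0},{"translation":[0,0,0],"yaw":0},{"translation":[0,0,0],"yaw":0},{"translation":[0,0,0],"yaw":0}]' -1 | grep -E "ee_pos|ft|open"
python3 -m jog '[{"translation":[0,0,-30],"yaw":0},{"translation":[0,0,-70],"yaw":0},{"translation":[0,0,-110],"yaw":0},{"translation":[0,0,-150],"yaw":0},{"translation":[0,0,-150],"yaw":0},{"translation":[0,0,-150],"yaw":0}]' | grep -E "ee_pos|ft|open"
python3 - <<'E'
from h import *
p,d,s=grab("wrist","w4"); X=cloud("wrist",d,s)
m=(d>0)&(abs(X[...,0]-.506)<.08)&(abs(X[...,1]+.348)<.06)
for a,b in((.09,.102),(.03,.056)):
    q=X[m&(X[...,2]>a)&(X[...,2]<b)]; print(a,len(q),cv2.minAreaRect(q[:,:2].astype(np.float32)),np.median(q,axis=0).round(4))
E
python3 plan.py .487 .0868 .2 -81.6
```

```text
ee_pos: [0.5076, -0.3468, 0.0599]
ft_force: [-0.6, -0.6, -2.2]
opening: 0.216
ee_pos: [0.5067, -0.3464, 0.0584]
ft_force: [0.3, -0.5, 0.8]
opening: 0.749
ee_pos: [0.5077, -0.3474, 0.211]
ft_force: [1.0, 0.7, -0.1]
opening: 0.996
0.09 1081 ((0.5074642896652222, -0.34694772958755493), (0.019401121884584427, 0.05862703174352646), 83.7961196899414) [ 0.5091 -0.3474  0.0954]
0.03 2127 ((0.5072118043899536, -0.3471670150756836), (0.0399470292031765, 0.11746786534786224), 83.36990356445312) [ 0.5268 -0.3494  0.0465]
t [ -69.6 -428.     8.9] yaw -0.262 | at [ 0.507  -0.3464  0.209 ] th -96.59 clk 13.82 F [ 0.1  0.5 -1. ] op 1.002 ff 0.0
```

```bash
python3 -m jog '[{"translation":[-70,-428,9],"yaw":-0.262},{"translation":[-70,-428,9],"yaw":-0.262},{"translation":[-70,-428,9],"yaw":-0.262},{"translation":[-70,-428,9],"yaw":-0.262},{"translation":[-70,-428,9],"yaw":-0.262},{"translation":[-70,-428,9],"yaw":-0.262},{"translation":[-70,-428,9],"yaw":-0.262},{"translation":[-70,-428,9],"yaw":-0.262},{"translation":[-70,-428,9],"yaw":-0.262},{"translation":[-70,-428,9],"yaw":-0.262}]' | grep -E "ft|open"
python3 plan.py .487 .0868 .2 -81.6
```

```text
ft_force: [1.2, -0.4, 0.1]
opening: 1.001
t [  3.6 -14.5  -1.4] yaw 0.0 | at [0.4856 0.0719 0.1986] th -81.58 clk 14.65 F [ 1.2 -0.4  0.1] op 1.001 ff 0.0
```

```bash
python3 -m jog '[{"translation":[0,-10,0],"yaw":0},{"translation":[0,-10,0],"yaw":0},{"translation":[0,-10,0],"yaw":0},{"translation":[0,-10,0],"yaw":0},{"translation":[0,-10,0],"yaw":0}]' | grep -E "ft|open"
python3 - <<'E'
from h import *
from bed import *
p,d,s=grab("wrist","w5"); X=cloud("wrist",d,s); cv2.imwrite("pics/w5.png",p[:,:,::-1])
m=(d>0)&(abs(X[...,0]-.487)<.05)&(abs(X[...,1]-.087)<.05)
for a,b in((.075,.1),(.036,.046),(.017,.024)):
    q=X[m&(X[...,2]>a)&(X[...,2]<b)].astype(np.float32); print(a,len(q),cv2.minAreaRect(q[:,:2]),cv2.minEnclosingCircle(q[:,:2]),np.median(q,axis=0).round(4))
# plate ridge points: height 33-37
m=(d>0)&(X[...,2]>.0335)&(X[...,2]<.037)
q=X[m]; b=np.array([B(a) for a in q]); k=(abs(b[:,0])<.12)&(abs(b[:,1])<.1); h,e=np.histogram(b[k,0],np.arange(-.11,.111,.003)); print([(round(x,3),int(c)) for x,c in zip(e,h) if c])
E
python3 plan.py .487 .0868 .066 -81.6
```

```text
ft_force: [0.4, -0.3, 0.1]
opening: 0.999
t [  2.5  -8.6 133.7] yaw -0.003 | at [0.4858 0.078  0.1997] th -81.76 clk 15.12 F [ 0.4 -0.1  0.4] op 1.0 ff 0.0Traceback (most recent call last):
  File "<stdin>", line 6, in <module>
cv2.error: OpenCV(4.12.0) /io/opencv/modules/imgproc/src/convhull.cpp:143: error: (-215:Assertion failed) total >= 0 && (depth == CV_32F || depth == CV_32S) in function 'convexHull'
```

View pics/w5.png

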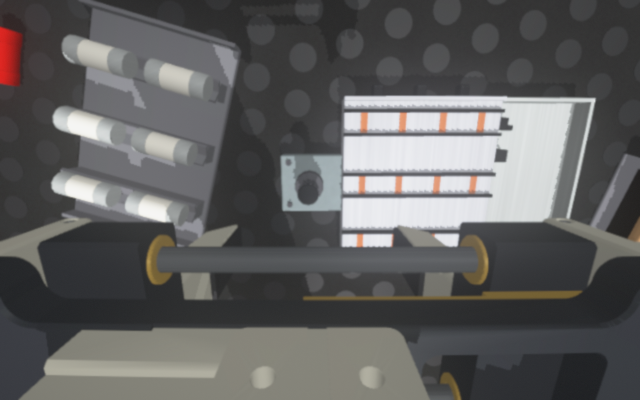

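Wrist view: knob at (309,186) with no depth reading nearby. Plate is clean, scraps are in the tray at (505,123) and (501,156), and all six fuses sit at left.

Run:
```python
from h import *
from bed import *
z=np.load("pics/w5.npz");p,d=z["p"],z["d"];s=dict(ee_pos=z["ee"],orientation=z["R"]);X=cloud("wrist",d,s)
print(world("wrist",[(282,155),(341,155),(341,211),(282,211)],z=.02,s=s).round(4))
q=X[155:211,283:341].reshape(-1,3); ok=d[155:211,283:341].ravel()>0; q=q[ok]; print(len(q),np.unique((q[:,2]*100).round(),return_counts=True))
h=q[q[:,2]>.06]; print(np.median(h,axis=0).round(4), h.min(0).round(4),h.max(0).round(4))
m=(d>0)&(X[...,2]>.0335)&(X[...,2]<.037)
q=X[m]; b=np.array([B(a) for a in q]); k=(abs(b[:,0])<.12)&(abs(b[:,1])<.1); hh,e=np.histogram(b[k,0],np.arange(-.11,.111,.003)); print([(round(x,3),int(c)) for x,c in zip(e,hh) if c>3])
cv2.imwrite("pics/w5c.png",cv2.resize(p[140:225,260:360,::-1],None,fx=6,fy=6,interpolation=cv2.INTER_CUBIC))
```

```text
[[0.5174 0.1238 0.02  ]
 [0.5275 0.0536 0.02  ]
 [0.4583 0.0421 0.02  ]
 [0.4477 0.1159 0.02  ]]
3237 (array([1., 2., 3., 4., 5., 6., 7., 8., 9.]), array([   1, 2488,   26,  267,    5,   39,   33,  369,    9]))
[0.4897 0.0871 0.0833] [0.4768 0.076  0.0609] [0.4988 0.0981 0.0856]
[(np.float64(-0.062), 101), (np.float64(-0.059), 180), (np.float64(-0.017), 33), (np.float64(-0.014), 369), (np.float64(-0.011), 59), (np.float64(0.01), 198), (np.float64(0.013), 357), (np.float64(0.055), 44), (np.float64(0.058), 436), (np.float64(0.061), 37), (np.float64(0.082), 197), (np.float64(0.085), 335), (np.float64(0.088), 20), (np.float64(0.094), 38), (np.float64(0.097), 445), (np.float64(0.1), 105)]
```

View pics/w5c.png

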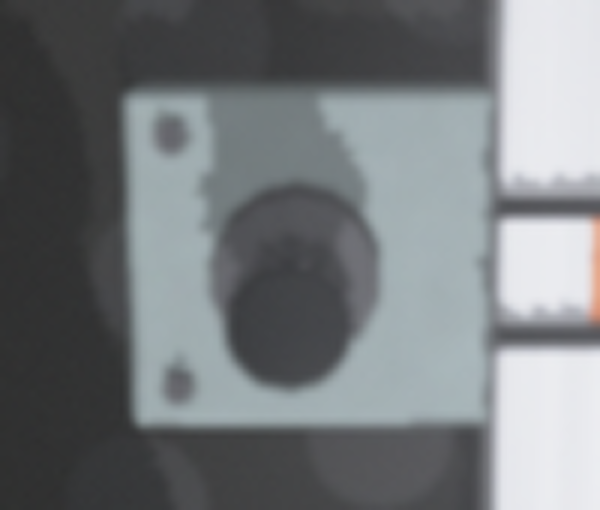

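Knob top is the dark disc at crop (290,325); it measures (0.488, 0.087), z 84 mm, as it should be.

```bash
python3 plan.py .488 .087 .052 -81.6
python3 -m jog '[{"translation":[3,-9,40],"yaw":0},{"translation":[3,-9,80],"yaw":0},{"translation":[3,-9,115],"yaw":0},{"translation":[3,-9,135],"yaw":0},{"translation":[3,-9,146],"yaw":0},{"translation":[3,-9,148],"yaw":0},{"translation":[3,-9,148],"yaw":0},{"translation":[3,-9,148],"yaw":0},{"translation":[3,-9,148],"yaw":0}]'  | grep -E "ee_pos|ft|open"
python3 plan.py .488 .087 .052 -81.6
```

```text
t [  3.6  -8.7 147.7] yaw -0.003 | at [0.4858 0.078  0.1997] th -81.76 clk 15.12 F [ 0.4 -0.1  0.4] op 1.0 ff 0.0
ee_pos: [0.4886, 0.0891, 0.0532]
ft_force: [0.6, 0.6, -0.8]
opening: 0.997
t [-0.9  2.   1.2] yaw -0.0 | at [0.4886 0.0891 0.0532] th -81.61 clk 15.87 F [ 0.6  0.6 -0.8] op 0.997 ff 0.0
```

```bash
python3 -m jog '[{"translation":[-1,1,0],"yaw":0},{"translation":[-1,1,0],"yaw":0},{"translation":[-1,1,0],"yaw":0},{"translation":[-1,1,0],"yaw":0},{"translation":[-1,1,0],"yaw":0},{"translation":[-1,1,0],"yaw":0},{"translation":[-1,1,0],"yaw":0},{"translation":[-1,1,0],"yaw":0},{"translation":[-1,1,0],"yaw":0},{"translation":[-1,1,0],"yaw":0}]' 1 50 >/dev/null
python3 -m jog '[{"translation":[0,0,0],"yaw":0},{"translation":[0,0,0],"yaw":0},{"translation":[0,0,0],"yaw":0},{"translation":[0,0,0],"yaw":0}]' | grep -E "ee_pos|ft|open|fing"
python3 -m jog '[{"translation":[0,0,-1.5],"yaw":0},{"translation":[0,0,-3],"yaw":0},{"translation":[0,0,-3],"yaw":0},{"translation":[0,0,-3],"yaw":0}]' | grep -E "ee_pos|ft|open|fing"
```

```text
ee_pos: [0.4866, 0.0876, 0.0518]
ft_force: [0.4, -1.8, 0.5]
opening: 0.23
finger_force: 50.0
ee_pos: [0.4866, 0.0876, 0.0548]
ft_force: [1.7, -3.8, -5.4]
opening: 0.229
finger_force: 50.0
```

```bash
python3 -m jog '[{"translation":[0,0,-1.5],"yaw":0},{"translation":[0,0,-3],"yaw":0},{"translation":[0,0,-3],"yaw":0},{"translation":[0,0,-3],"yaw":0}]' | grep -E "ee_pos|ft"
python3 -m jog '[{"translation":[0,0,-1.5],"yaw":0},{"translation":[0,0,-2.7],"yaw":0},{"translation":[0,0,-2.7],"yaw":0},{"translation":[0,0,-2.7],"yaw":0}]' | grep -E "clock|ee_pos|ft"
python3 -m jog '[{"translation":[0,0,0],"yaw":0},{"translation":[0,0,0],"yaw":0},{"translation":[0,0,0],"yaw":0}]' | grep -E "clock|ee_pos|ft|fing"
```

```text
ee_pos: [0.4866, 0.0875, 0.0577]
ft_force: [2.7, -4.1, -8.8]
clock: 18.03
ee_pos: [0.4866, 0.0876, 0.0603]
ft_force: [4.7, -4.0, -13.3]
clock: 18.28
ee_pos: [0.4866, 0.0876, 0.0602]
ft_force: [3.4, -3.7, -12.2]
finger_force: 50.0
```

Force is about 13 N. I'll hold, lower and release.

```bash
python3 -m jog '[{"translation":[0,0,0],"yaw":0},{"translation":[0,0,0],"yaw":0},{"translation":[0,0,0],"yaw":0},{"translation":[0,0,0],"yaw":0},{"translation":[0,0,0],"yaw":0},{"translation":[0,0,0],"yaw":0}]' | grep -E "clock|ee_pos|ft|fing"
python3 -m jog '[{"translation":[0,0,0],"yaw":0},{"translation":[0,0,0],"yaw":0},{"translation":[0,0,0],"yaw":0},{"translation":[0,0,0],"yaw":0},{"translation":[0,0,0],"yaw":0},{"translation":[0,0,0],"yaw":0},{"translation":[0,0,0],"yaw":0}]' | grep -E "clock|ee_pos|ft|fing"
python3 -m jog '[{"translation":[0,0,2],"yaw":0},{"translation":[0,0,4],"yaw":0},{"translation":[0,0,6],"yaw":0},{"translation":[0,0,8],"yaw":0},{"translation":[0,0,8.5],"yaw":0},{"translation":[0,0,8.5],"yaw":0},{"translation":[0,0,8.5],"yaw":0}]' | grep -E "clock|ee_pos|ft|fing"
python3 -m jog '[{"translation":[0,0,0],"yaw":0},{"translation":[0,0,0],"yaw":0},{"translation":[0,0,0],"yaw":0},{"translation":[0,0,0],"yaw":0},{"translation":[0,0,0],"yaw":0},{"translation":[0,0,0],"yaw":0},{"translation":[0,0,0],"yaw":0},{"translation":[0,0,0],"yaw":0}]' -1 | grep -E "clock|ee_pos|ft|fing|open"
python3 -m jog '[{"translation":[0,0,-30],"yaw":0},{"translation":[0,0,-70],"yaw":0},{"translation":[0,0,-110],"yaw":0},{"translation":[0,0,-150],"yaw":0},{"translation":[0,0,-170],"yaw":0},{"translation":[0,0,-170],"yaw":0},{"translation":[0,0,-170],"yaw":0}]' | grep -E "ee_pos|ft"
python3 - <<'E'
from h import *
p,d,s=grab("top","t6"); cv2.imwrite("pics/t6.png",cv2.resize(p[160:280,170:430,::-1],None,fx=3,fy=3))
E
python3 plan.py .45 .26 .28 -8
```

```text
clock: 18.78
ee_pos: [0.4866, 0.0876, 0.0602]
ft_force: [2.9, -4.6, -13.8]
finger_force: 50.0
clock: 19.37
ee_pos: [0.4866, 0.0875, 0.0602]
ft_force: [3.5, -4.4, -13.0]
finger_force: 50.0
clock: 19.95
ee_pos: [0.4866, 0.0876, 0.0522]
ft_force: [-0.0, -5.0, -1.2]
finger_force: 50.0
clock: 20.62
ee_pos: [0.4866, 0.0879, 0.052]
ft_force: [-0.6, 0.5, 0.1]
opening: 0.758
finger_force: 0.0
ee_pos: [0.4871, 0.0883, 0.223]
ft_force: [-0.1, 1.2, 0.1]
t [ -10.7 -175.3  -58. ] yaw -1.284 | at [0.4863 0.0882 0.2218] th -81.57 clk 21.25 F [-0.7 -0.8 -0.4] op 0.999 ff 0.0
```

View pics/t6.png

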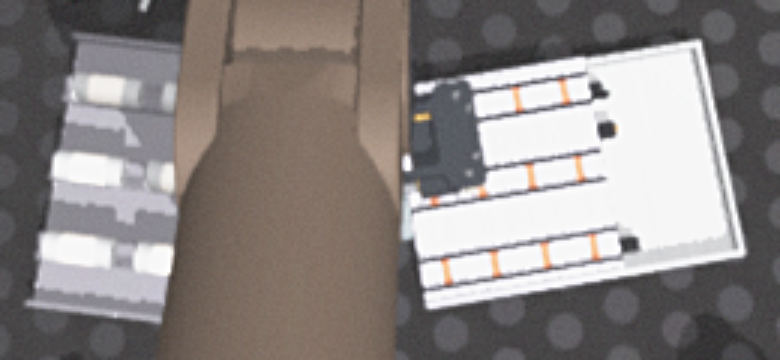

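All three scraps are in the tray at (600,90), (607,130) and (628,244). Next I move over the cradle and work out the seat positions.

```bash
python3 -m jog '[{"translation":[4,-190,-70],"yaw":-1.284},{"translation":[4,-190,-70],"yaw":-1.284},{"translation":[4,-190,-70],"yaw":-1.284},{"translation":[4,-190,-70],"yaw":-1.284},{"translation":[4,-190,-70],"yaw":-1.284},{"translation":[4,-190,-70],"yaw":-1.284},{"translation":[4,-190,-70],"yaw":-1.284},{"translation":[4,-190,-70],"yaw":-1.284},{"translation":[4,-190,-70],"yaw":-1.284},{"translation":[4,-190,-70],"yaw":-1.284}]' -1 | grep ee_pos
python3 -m jog '[{"translation":[0,0,0],"yaw":0.1},{"translation":[0,0,0],"yaw":0},{"translation":[0,0,0],"yaw":0},{"translation":[0,0,0],"yaw":0}]' 0 20 | grep -E "ee_pos|op"
cat > fuses.py <<'E'
from h import *
from bed import *
import sys
def find(tag):
    p,d,s=grab("wrist",tag); X=cloud("wrist",d,s)
    m=(d>0)&(X[...,2]>.052)&(X[...,2]<.072)&(X[...,1]>.12)&(X[...,1]<.45)&(X[...,0]>.33)&(X[...,0]<.7)
    n,l,st,c=rect(m)
    for i in range(1,n):
        if st[i,4]>60:
            q=X[l==i]; (cx,cy),(w,h),a=cv2.minAreaRect(q[:,:2].astype(np.float32))
            if w<h: w,h,a=h,w,a+90
            print("fuse",np.round((cx,cy),4),"size",round(w,3),round(h,3),"ang",round((a+180)%180,1),"ztop",np.percentile(q[:,2],90).round(4),"rgb",np.median(p[l==i],0))
    return p,d,s,X
if __name__=="__main__":
    p,d,s,X=find(sys.argv[1]); cv2.imwrite(f"pics/{sys.argv[1]}.png",p[:,:,::-1])
E
python3 fuses.py w7
python3 - <<'E'
from h import *
from bed import *
# strips: orange pixels in w5 and top0 on plane z=.03
for n,tag in(("wrist","w5"),("top","t6"),("top","top0"),("scene","s3")):
    z=np.load(f"pics/{tag}.npz"); s=dict(ee_pos=z["ee"],orientation=z["R"]) if "R" in z else None
    h=cv2.cvtColor(z["p"],cv2.COLOR_RGB2HSV); m=(h[...,0]<18)&(h[...,1]>90)&(h[...,2]>120)
    k,l,st,c=rect(m)
    for w,a in zip(world(n,c[1:],z=.0305,s=s),st[1:,4]):
        b=B(w)
        if a>6 and abs(b[0])<.1 and abs(b[1])<.1: print(tag,b.round(4),a)
E
python3 plan.py .5 .25 .3 -8
```

```text
ee_pos: [0.4619, 0.2761, 0.29]
ee_pos: [0.4622, 0.2761, 0.2906]
opening: 0.763
fuse [0.5216 0.3298] size 0.06 0.026 ang 80.8 ztop 0.063 rgb [247. 247. 247.]
fuse [0.5926 0.3157] size 0.06 0.026 ang 81.6 ztop 0.0629 rgb [240. 241. 239.]
fuse [0.4502 0.3369] size 0.06 0.026 ang 82.0 ztop 0.063 rgb [247. 247. 247.]
fuse [0.51   0.2483] size 0.06 0.025 ang 81.5 ztop 0.0631 rgb [241. 242. 241.]
fuse [0.5807 0.2345] size 0.06 0.026 ang 82.0 ztop 0.063 rgb [240. 241. 240.]
fuse [0.4389 0.2557] size 0.06 0.025 ang 82.8 ztop 0.0631 rgb [247. 247. 247.]
w5 [0.0718 0.0677] 110
w5 [0.0723 0.0236] 106
w5 [ 0.072  -0.0223] 100
w5 [ 0.0723 -0.0661] 106
w5 [0.0002 0.0676] 85
w5 [-0.0001  0.0237] 79
w5 [-0.0002 -0.0223] 78
w5 [ 0.0004 -0.0661] 80
w5 [-0.0712  0.0674] 60
t6 [ 0.0742 -0.0657] 13
t6 [ 0.0754 -0.0221] 13
t6 [ 0.0012 -0.066 ] 12
t6 [ 0.0026 -0.0219] 13
t6 [-0.0056  0.0681] 7
t6 [-0.0716 -0.066 ] 13
t6 [-0.0707 -0.0218] 13
t6 [-0.0698  0.0239] 14
t6 [-0.0703  0.0686] 16
top0 [ 0.0744 -0.0659] 14
top0 [ 0.0754 -0.0221] 13
top0 [0.0743 0.0238] 18
top0 [0.0741 0.0681] 15
top0 [ 0.0012 -0.066 ] 12
top0 [ 0.0023 -0.0218] 14
top0 [0.0023 0.0241] 15
top0 [0.0023 0.0681] 14
top0 [-0.0709 -0.0652] 17
top0 [-0.0705 -0.0219] 14
top0 [-0.0687  0.0237] 14
top0 [-0.0702  0.0685] 17
s3 [-0.0704 -0.066 ] 10
s3 [-0.07   -0.0211] 12
s3 [-0.0698  0.0249] 10
s3 [ 0.0027 -0.0663] 12
s3 [-0.07   0.069] 11
s3 [ 0.0027 -0.0215] 10
s3 [0.0014 0.0245] 11
s3 [ 0.0742 -0.0656] 12
s3 [0.0001 0.0686] 13
s3 [ 0.0722 -0.0215] 13
s3 [0.0744 0.0242] 12
s3 [0.0744 0.0687] 13
t [-19.2  41.6  -9.1] yaw -0.036 | at [0.4623 0.2761 0.2909] th -10.07 clk 22.47 F [-0.3 -0.4 -0.6] op 0.722 ff 0.0
```

View pics/w7.png

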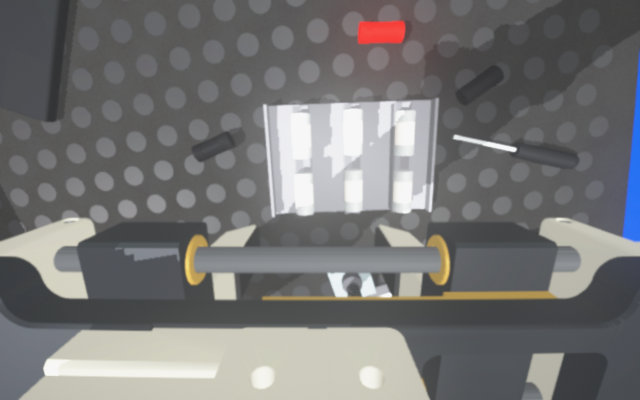

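Six white fuses in two rows at (302..405,135) and (305..403,190). The red piece (382,32) and the black ones (213,146) and (480,85) are outside the cradle. Strips give the seats at bed y ≈ ±45 mm.

```bash
python3 -m jog '[{"translation":[-24.5,-19.5,40],"yaw":-0.033},{"translation":[-24.5,-19.5,80],"yaw":-0.033},{"translation":[-24.5,-19.5,120],"yaw":-0.033},{"translation":[-24.5,-19.5,160],"yaw":-0.033},{"translation":[-24.5,-19.5,191],"yaw":-0.033},{"translation":[-24.5,-19.5,191],"yaw":-0.033},{"translation":[-24.5,-19.5,191],"yaw":-0.033},{"translation":[-24.5,-19.5,191],"yaw":-0.033},{"translation":[-24.5,-19.5,191],"yaw":-0.033}]' | grep op
cat > cyc.py <<'E'
# tool-axis shifts of a cycle: fuse (th -8.2) -> seat (th 8.4) -> next fuse
from bed import *
def ax(th): t=np.radians(th); return np.array([-np.sin(t),np.cos(t)]),np.array([np.cos(t),np.sin(t)])
F=[(.4389,.2557),(.4502,.3369),(.5100,.2483),(.5216,.3298),(.5807,.2345),(.5926,.3157)]
S=[W(x,y+.0008) for x,y in((-.072,.045),(-.072,-.045),(0,.045),(0,-.045),(.072,.045),(.072,-.045))]
for i in range(6):
    f,s=np.array(F[i]),S[i]; d=s-f; x,y=ax(-8.2); print(i+1,"fuse",f,"seat",s.round(4),"carry",np.round([d@x*1000,d@y*1000],1),"yaw -.29",end=" ")
    if i<5: d=np.array(F[i+1])-s; x,y=ax(8.4); print("back",np.round([d@x*1000,d@y*1000],1),"yaw .29")
E
python3 cyc.py; python3 plan.py .4389 .2557 .043 -8.2
```

```text
opening: 0.5
1 fuse [0.4389 0.2557] seat [ 0.4281 -0.0072] carry [-261.8   26.8] yaw -.29 back [337.2  72.1] yaw .29
2 fuse [0.4502 0.3369] seat [ 0.4412 -0.0962] carry [-430.    52.9] yaw -.29 back [330.8 118.4] yaw .29
3 fuse [0.51   0.2483] seat [0.4993 0.0033] carry [-244.    24.4] yaw -.29 back [319.7  69.7] yaw .29
4 fuse [0.5216 0.3298] seat [ 0.5125 -0.0857] carry [-412.6   50.2] yaw -.29 back [306.8 114.3] yaw .29
5 fuse [0.5807 0.2345] seat [0.5705 0.0138] carry [-219.9   21.4] yaw -.29 back [295.4  65.9] yaw .29
6 fuse [0.5926 0.3157] seat [ 0.5837 -0.0752] carry [-388.2   46.9] yaw -.29 t [-1.2 -1.9 60.2] yaw 0.002 | at [0.4408 0.2565 0.1032] th -8.11 clk 23.22 F [0.4 0.5 0.1] op 0.5 ff 0.0
```

```bash
python3 -m jog '[{"translation":[-1,-1.5,30],"yaw":0},{"translation":[-1,-1.5,52],"yaw":0},{"translation":[-1,-1.5,60],"yaw":0},{"translation":[-1,-1.5,60],"yaw":0},{"translation":[-1,-1.5,60],"yaw":0}]' | grep -E "ee_p|ft"
python3 -m jog '[{"translation":[0,0,0],"yaw":0},{"translation":[0,0,0],"yaw":0},{"translation":[0,0,0],"yaw":0},{"translation":[0,0,0],"yaw":0},{"translation":[0,0,0],"yaw":0},{"translation":[0,0,0],"yaw":0}]' 1 30 | grep -E "ee_p|ft|op|fin"
python3 -m jog '[{"translation":[0,0,-10],"yaw":0},{"translation":[0,0,-40],"yaw":0},{"translation":[0,0,-80],"yaw":0},{"translation":[0,0,-100],"yaw":0},{"translation":[0,0,-100],"yaw":0}]' | grep -E "ee_p|ft|op|fin"
```

```text
ee_pos: [0.4385, 0.2553, 0.0423]
ft_force: [0.9, 0.3, 0.4]
ee_pos: [0.4388, 0.2553, 0.0419]
ft_force: [2.0, -0.4, 7.3]
opening: 0.286
finger_force: 30.0
ee_pos: [0.4397, 0.2559, 0.1456]
ft_force: [-0.2, 0.5, -1.2]
opening: 0.286
finger_force: 30.0
```

```bash
python3 -m jog '[{"translation":[-262,27,0],"yaw":-0.29},{"translation":[-262,27,0],"yaw":-0.29},{"translation":[-262,27,0],"yaw":-0.29},{"translation":[-262,27,0],"yaw":-0.29},{"translation":[-262,27,0],"yaw":-0.29},{"translation":[-262,27,0],"yaw":-0.29},{"translation":[-262,27,0],"yaw":-0.29},{"translation":[-262,27,0],"yaw":-0.29},{"translation":[-262,27,0],"yaw":-0.29},{"translation":[-262,27,0],"yaw":-0.29}]' | grep -E "fin|op"
python3 -m jog '[{"translation":[0,0,30],"yaw":0},{"translation":[0,0,50],"yaw":0},{"translation":[0,0,60],"yaw":0},{"translation":[0,0,60],"yaw":0},{"translation":[0,0,60],"yaw":0}]' | grep -E "fin|op"
python3 plan.py .4281 -.0072 .037 8.4
python3 - <<'E'
from h import *
p,d,s=grab("wrist","w8"); cv2.imwrite("pics/w8.png",p[:,:,::-1])
E
```

```text
opening: 0.286
finger_force: 30.0
opening: 0.282
finger_force: 30.0
t [-0.1  0.9 43.7] yaw 0.004 | at [ 0.4272 -0.0072  0.0807] th 8.65 clk 25.8 F [-0.9  0.6 -0.5] op 0.282 ff 30.0
```

View pics/w8.png

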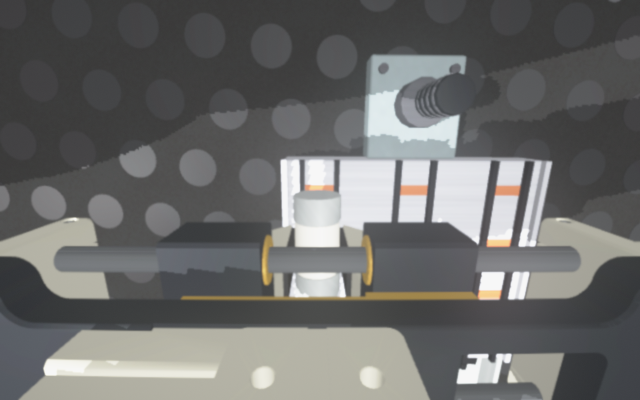

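The fuse (u≈318) is centred over the lane, between ridges at u 302 and 336. I'll lower and release.

```bash
python3 -m jog '[{"translation":[0,0.7,25],"yaw":0},{"translation":[0,0.7,37],"yaw":0},{"translation":[0,0.7,42],"yaw":0},{"translation":[0,0.7,44],"yaw":0},{"translation":[0,0.7,44],"yaw":0},{"translation":[0,0.7,44],"yaw":0}]' | grep -E "ee_p|ft"
python3 -m jog '[{"translation":[0,0,0],"yaw":0},{"translation":[0,0,0],"yaw":0},{"translation":[0,0,0],"yaw":0},{"translation":[0,0,0],"yaw":0},{"translation":[0,0,0],"yaw":0}]' 0 | grep -E "ee_p|ft|op"
python3 -m jog '[{"translation":[0,0,-20],"yaw":0},{"translation":[0,0,-60],"yaw":0},{"translation":[0,0,-100],"yaw":0},{"translation":[0,0,-100],"yaw":0}]' | grep -E "ee_p|ft"
python3 - <<'E'
from h import *
from bed import *
p,d,s=grab("wrist","w9"); X=cloud("wrist",d,s)
m=(d>0)&(X[...,2]>.047)&(X[...,2]<.07); n,l,st,c=rect(m)
for i in range(1,n):
    q=X[l==i]
    if len(q)>60:
        b=np.array([B(a) for a in q]).astype(np.float32); print(cv2.minAreaRect(b),np.percentile(q[:,2],90))
E
python3 plan.py .4502 .3369 .15 -8.2
```

```text
ee_pos: [0.4289, -0.008, 0.0378]
ft_force: [0.7, 0.3, -0.3]
ee_pos: [0.4284, -0.0082, 0.0372]
ft_force: [-0.2, -0.0, 0.6]
opening: 0.497
ee_pos: [0.4315, -0.0087, 0.1424]
ft_force: [1.4, 0.5, -1.0]
((-0.0060083759017288685, 0.1277017742395401), (0.008515188470482826, 0.02138325572013855), 19.28372573852539) 0.06567054210018634
((-0.07153600454330444, 0.04530550539493561), (0.025036217644810677, 0.06030622124671936), 0.31908515095710754) 0.056350189763670615
t [338.1  70.6  -9.1] yaw 0.292 | at [ 0.4307 -0.008   0.1401] th 8.55 clk 27.15 F [-0.1 -0.4 -0.8] op 0.5 ff 0.0
```

```bash
python3 -m jog '[{"translation":[337,72,-30],"yaw":0.29},{"translation":[337,72,-30],"yaw":0.29},{"translation":[337,72,-30],"yaw":0.29},{"translation":[337,72,-30],"yaw":0.29},{"translation":[337,72,-30],"yaw":0.29},{"translation":[337,72,-30],"yaw":0.29},{"translation":[337,72,-30],"yaw":0.29},{"translation":[337,72,-30],"yaw":0.29},{"translation":[337,72,-30],"yaw":0.29},{"translation":[337,72,-30],"yaw":0.29}]' | grep op
python3 -m jog '[{"translation":[0,0,20],"yaw":0},{"translation":[0,0,60],"yaw":0},{"translation":[0,0,60],"yaw":0},{"translation":[0,0,60],"yaw":0}]' | grep op
python3 plan.py .4502 .3369 .0445 -8.2
python3 - <<'E'
import fuses; fuses.find("w10")
E
```

```text
opening: 0.502
opening: 0.5
t [ 3.7  2.  60.7] yaw 0.001 | at [0.4479 0.3338 0.1052] th -8.14 clk 28.32 F [0.  0.2 1.1] op 0.5 ff 0.0
fuse [0.5231 0.3389] size 0.041 0.026 ang 81.3 ztop 0.0628 rgb [237. 238. 237.]
fuse [0.4507 0.3375] size 0.059 0.026 ang 82.0 ztop 0.0628 rgb [247. 247. 246.]
fuse [0.5927 0.3187] size 0.055 0.026 ang 82.1 ztop 0.0628 rgb [236. 236. 234.]
```

```bash
python3 -m jog '[{"translation":[3.5,2,30],"yaw":0},{"translation":[3.5,2,52],"yaw":0},{"translation":[3.5,2,60],"yaw":0},{"translation":[3.5,2,60],"yaw":0},{"translation":[3.5,2,60],"yaw":0}]' | grep -E "ee_p|ft"
python3 -m jog '[{"translation":[0,0,0],"yaw":0},{"translation":[0,0,0],"yaw":0},{"translation":[0,0,0],"yaw":0},{"translation":[0,0,0],"yaw":0},{"translation":[0,0,0],"yaw":0},{"translation":[0,0,0],"yaw":0}]' 1 30 | grep -E "ee_p|ft|op|fin"
python3 -m jog '[{"translation":[0,0,-10],"yaw":0},{"translation":[0,0,-40],"yaw":0},{"translation":[0,0,-80],"yaw":0},{"translation":[0,0,-100],"yaw":0},{"translation":[0,0,-100],"yaw":0}]' | grep -E "ee_p|ft|op|fin"
python3 -m jog '[{"translation":[-200,25,0],"yaw":-0.29},{"translation":[-200,25,0],"yaw":-0.29},{"translation":[-200,25,0],"yaw":-0.29},{"translation":[-200,25,0],"yaw":-0.29},{"translation":[-200,25,0],"yaw":-0.29},{"translation":[-200,25,0],"yaw":-0.29},{"translation":[-200,25,0],"yaw":-0.29}]' | grep -E "fin|op"
python3 plan.py .4412 -.0962 .0875 8.4
```

```text
ee_pos: [0.4527, 0.339, 0.0484]
ft_force: [-0.1, -0.1, 0.0]
ee_pos: [0.4507, 0.3397, 0.0479]
ft_force: [-6.0, 0.7, 9.1]
opening: 0.286
finger_force: 30.0
ee_pos: [0.4549, 0.3403, 0.1525]
ft_force: [1.4, 1.0, -1.1]
opening: 0.282
finger_force: 30.0
opening: 0.284
finger_force: 30.0
t [-227.9  -40.5   59.8] yaw -0.002 | at [0.4485 0.1351 0.1473] th 8.26 clk 30.28 F [ 0.6  1.1 -1.1] op 0.284 ff 30.0
```

```bash
python3 -m jog '[{"translation":[-225,-40,0],"yaw":0},{"translation":[-225,-40,0],"yaw":0},{"translation":[-225,-40,0],"yaw":0},{"translation":[-225,-40,0],"yaw":0},{"translation":[-225,-40,0],"yaw":0},{"translation":[-225,-40,0],"yaw":0},{"translation":[-225,-40,0],"yaw":0},{"translation":[-225,-40,60],"yaw":0},{"translation":[-225,-40,60],"yaw":0},{"translation":[-225,-40,60],"yaw":0}]' | grep -E "fin|op"
python3 -m jog '[{"translation":[0,0,0],"yaw":0},{"translation":[0,0,0],"yaw":0}]' | grep -E "fin|op"
python3 plan.py .4408 -.0936 .042 8.4
python3 - <<'E'
from h import *
from bed import *
p,d,s=grab("wrist","w11"); X=cloud("wrist",d,s); e=np.array(s["ee_pos"])
m=(d>0)&(X[...,2]>e[2]-.02)&(X[...,2]<e[2]+.03)&(np.hypot(X[...,0]-e[0],X[...,1]-e[1])<.045); n,l,st,c=rect(m)
for i in range(1,n):
    q=X[l==i]
    if len(q)>60:
        b=np.array([B(a) for a in q]).astype(np.float32); print(b.min(0),b.max(0),np.percentile(q[:,2],95),np.median(p[l==i],0))
print(B(e))
E
```

```text
opening: 0.283
finger_force: 30.0
opening: 0.287
finger_force: 30.0
t [-2.8 -2.9 45.8] yaw 0.003 | at [ 0.4433 -0.0904  0.0878] th 8.6 clk 31.28 F [-0.5 -0.4 -0.7] op 0.287 ff 30.0
[-0.09442557 -0.04217257] [-0.04323797 -0.01089951] 0.11214679643907043 [146. 149. 148.]
[-0.08206685 -0.07056344] [-0.05539098 -0.05210954] 0.10309429626325044 [160. 163. 162.]
[-0.06913264 -0.03866855]
```

```bash
python3 -m jog '[{"translation":[-2.8,-2.9,20],"yaw":0},{"translation":[-2.8,-2.9,36],"yaw":0},{"translation":[-2.8,-2.9,42],"yaw":0},{"translation":[-2.8,-2.9,44.5],"yaw":0},{"translation":[-2.8,-2.9,44.5],"yaw":0},{"translation":[-2.8,-2.9,44.5],"yaw":0}]' | grep -E "ee_p|ft"
python3 -m jog '[{"translation":[0,0,0],"yaw":0},{"translation":[0,0,0],"yaw":0}]' | grep -E "ee_p|ft"
python3 plan.py .4408 -.0936 .042 8.4
```

```text
ee_pos: [0.4407, -0.0942, 0.0433]
ft_force: [0.1, -0.5, -1.4]
ee_pos: [0.4405, -0.0942, 0.0432]
ft_force: [0.5, -0.8, -1.3]
t [0.6 0.4 1.2] yaw 0.003 | at [ 0.4405 -0.0942  0.0432] th 8.55 clk 32.0 F [ 0.5 -0.8 -1.3] op 0.285 ff 30.0
```

```bash
python3 -m jog '[{"translation":[0,0.4,1],"yaw":0},{"translation":[0,0.4,1],"yaw":0},{"translation":[0,0.4,1],"yaw":0},{"translation":[0,0.4,1],"yaw":0},{"translation":[0,0.4,1],"yaw":0}]' 0 | grep -E "ee_p|ft|op"
python3 -m jog '[{"translation":[0,0,-20],"yaw":0},{"translation":[0,0,-60],"yaw":0},{"translation":[0,0,-100],"yaw":0},{"translation":[0,0,-100],"yaw":0},{"translation":[0,0,-100],"yaw":0}]' | grep -E "ee_p|ft"
cat > seated.py <<'E'
from h import *
from bed import *
import sys
p,d,s=grab("wrist",sys.argv[1]); X=cloud("wrist",d,s)
m=(d>0)&(X[...,2]>.047)&(X[...,2]<.07); n,l,st,c=rect(m)
for i in range(1,n):
    q=X[l==i]
    if len(q)>60:
        b=np.array([B(a) for a in q]).astype(np.float32); r=cv2.minAreaRect(b)
        if abs(r[0][0])<.1 and abs(r[0][1])<.1: print("seated",np.round(r[0],4),np.round(r[1],3),round(r[2],1),"z90",np.percentile(q[:,2],90).round(4))
E
python3 seated.py w12
python3 plan.py .51 .2483 .15 -8.2
```

```text
ee_pos: [0.4404, -0.0942, 0.0416]
ft_force: [0.1, -0.1, 0.0]
opening: 0.498
ee_pos: [0.4419, -0.0941, 0.1434]
ft_force: [-0.8, 0.3, -0.3]
seated [-0.0714  0.0457] [0.025 0.06 ] 0.6 z90 0.0564
seated [-0.0717 -0.0448] [0.06  0.025] 89.5 z90 0.0564
t [328.  119.5  -7.7] yaw 0.293 | at [ 0.4407 -0.0939  0.142 ] th 8.57 clk 32.88 F [-0.5 -0.5 -0.5] op 0.5 ff 0.0
```

```bash
python3 -m jog '[{"translation":[328,119,0],"yaw":0.293},{"translation":[328,119,0],"yaw":0.293},{"translation":[328,119,0],"yaw":0.293},{"translation":[328,119,0],"yaw":0.293},{"translation":[328,119,0],"yaw":0.293},{"translation":[328,119,0],"yaw":0.293},{"translation":[328,119,0],"yaw":0.293},{"translation":[328,119,0],"yaw":0.293},{"translation":[328,119,0],"yaw":0.293},{"translation":[328,119,0],"yaw":0.293}]' | grep op
python3 -m jog '[{"translation":[0,0,20],"yaw":0},{"translation":[0,0,40],"yaw":0},{"translation":[0,0,40],"yaw":0},{"translation":[0,0,40],"yaw":0},{"translation":[0,0,40],"yaw":0},{"translation":[0,0,40],"yaw":0}]' | grep op
python3 plan.py .51 .2483 .0435 -8.2
python3 - <<'E'
import fuses; fuses.find("w13")
E
```

```text
opening: 0.503
opening: 0.502
t [ 0.7 -0.  58.7] yaw -0.002 | at [0.5099 0.2475 0.1022] th -8.3 clk 34.22 F [ 0.2 -0.7  0.1] op 0.502 ff 0.0
fuse [0.5223 0.3298] size 0.061 0.026 ang 82.1 ztop 0.0629 rgb [247. 247. 246.]
fuse [0.5928 0.3157] size 0.06 0.026 ang 82.0 ztop 0.0628 rgb [229. 231. 230.]
fuse [0.5112 0.2508] size 0.055 0.026 ang 81.9 ztop 0.0628 rgb [237. 238. 236.]
fuse [0.5832 0.2489] size 0.031 0.026 ang 82.3 ztop 0.0628 rgb [229. 231. 230.]
```

```bash
python3 -m jog '[{"translation":[0.7,0.5,30],"yaw":0},{"translation":[0.7,0.5,50],"yaw":0},{"translation":[0.7,0.5,59],"yaw":0},{"translation":[0.7,0.5,59],"yaw":0},{"translation":[0.7,0.5,59],"yaw":0}]' | grep -E "ee_p|ft"
python3 -m jog '[{"translation":[0,0,0],"yaw":0},{"translation":[0,0,0],"yaw":0},{"translation":[0,0,0],"yaw":0},{"translation":[0,0,0],"yaw":0},{"translation":[0,0,0],"yaw":0},{"translation":[0,0,0],"yaw":0}]' 1 30 | grep -E "ee_p|ft|op|fin"
python3 -m jog '[{"translation":[0,0,-10],"yaw":0},{"translation":[0,0,-40],"yaw":0},{"translation":[0,0,-80],"yaw":0},{"translation":[0,0,-100],"yaw":0},{"translation":[0,0,-100],"yaw":0}]' | grep -E "ee_p|ft|op|fin"
python3 -m jog '[{"translation":[-244,24,0],"yaw":-0.29},{"translation":[-244,24,0],"yaw":-0.29},{"translation":[-244,24,0],"yaw":-0.29},{"translation":[-244,24,0],"yaw":-0.29},{"translation":[-244,24,0],"yaw":-0.29},{"translation":[-244,24,0],"yaw":-0.29},{"translation":[-244,24,0],"yaw":-0.29},{"translation":[-244,24,30],"yaw":-0.29},{"translation":[-244,24,60],"yaw":-0.29},{"translation":[-244,24,60],"yaw":-0.29}]' | grep -E "fin|op"
python3 -m jog '[{"translation":[0,0,0],"yaw":0},{"translation":[0,0,0],"yaw":0},{"translation":[0,0,0],"yaw":0}]' | grep -E "fin|op"
python3 plan.py .4993 .0033 .038 8.4
```

```text
ee_pos: [0.5103, 0.2483, 0.0431]
ft_force: [-0.4, 0.1, 0.2]
ee_pos: [0.5106, 0.2487, 0.0433]
ft_force: [-0.7, 0.6, 6.5]
opening: 0.287
finger_force: 30.0
ee_pos: [0.5125, 0.2492, 0.1476]
ft_force: [2.1, 0.4, -0.3]
opening: 0.286
finger_force: 30.0
opening: 0.283
finger_force: 30.0
opening: 0.28
finger_force: 30.0
t [-0.4 -0.4 45.9] yaw -0.0 | at [0.4996 0.0038 0.0839] th 8.38 clk 36.68 F [ 0.6 -1.  -0.6] op 0.28 ff 30.0
```

```bash
python3 -m jog '[{"translation":[-0.4,-0.4,20],"yaw":0},{"translation":[-0.4,-0.4,36],"yaw":0},{"translation":[-0.4,-0.4,43],"yaw":0},{"translation":[-0.4,-0.4,46],"yaw":0},{"translation":[-0.4,-0.4,46],"yaw":0},{"translation":[-0.4,-0.4,46],"yaw":0}]' | grep -E "ee_p|ft|op"
python3 -m jog '[{"translation":[0,0,0],"yaw":0},{"translation":[0,0,0],"yaw":0},{"translation":[0,0,0],"yaw":0},{"translation":[0,0,0],"yaw":0},{"translation":[0,0,0],"yaw":0}]' 0 | grep -E "ee_p|ft|op"
python3 -m jog '[{"translation":[0,0,-20],"yaw":0},{"translation":[0,0,-60],"yaw":0},{"translation":[0,0,-105],"yaw":0},{"translation":[0,0,-105],"yaw":0},{"translation":[0,0,-105],"yaw":0}]' | grep -E "ee_p|ft"
python3 seated.py w14
python3 plan.py .522 .3298 .15 -8.2
```

```text
ee_pos: [0.499, 0.0032, 0.0374]
ft_force: [-0.7, -0.5, -0.8]
opening: 0.286
ee_pos: [0.4984, 0.0031, 0.0367]
ft_force: [0.2, -0.4, 0.5]
opening: 0.499
ee_pos: [0.5001, 0.0033, 0.1439]
ft_force: [-0.8, -0.2, -0.2]
seated [-0.0707  0.0458] [0.025 0.059] 0.3 z90 0.0562
seated [-0.0003  0.045 ] [0.025 0.06 ] 0.4 z90 0.0563
t [319.5  70.5  -7.4] yaw 0.29 | at [0.4989 0.0035 0.1422] th 8.39 clk 38.07 F [ 0.6  0.5 -0.9] op 0.498 ff 0.0
```

```bash
python3 -m jog '[{"translation":[319.5,70.5,0],"yaw":0.29},{"translation":[319.5,70.5,0],"yaw":0.29},{"translation":[319.5,70.5,0],"yaw":0.29},{"translation":[319.5,70.5,0],"yaw":0.29},{"translation":[319.5,70.5,0],"yaw":0.29},{"translation":[319.5,70.5,0],"yaw":0.29},{"translation":[319.5,70.5,0],"yaw":0.29},{"translation":[319.5,70.5,0],"yaw":0.29},{"translation":[319.5,70.5,0],"yaw":0.29},{"translation":[319.5,70.5,0],"yaw":0.29}]' | grep op
python3 -m jog '[{"translation":[0,0,20],"yaw":0},{"translation":[0,0,40],"yaw":0},{"translation":[0,0,40],"yaw":0},{"translation":[0,0,40],"yaw":0},{"translation":[0,0,40],"yaw":0},{"translation":[0,0,40],"yaw":0}]' | grep op
python3 plan.py .522 .3298 .0435 -8.2
python3 - <<'E'
import fuses; fuses.find("w15")
E
```

```text
opening: 0.493
opening: 0.495
t [ 0.7 -0.5 59. ] yaw -0.002 | at [0.5224 0.329  0.1025] th -8.31 clk 39.4 F [-1.2  0.8  0.3] op 0.495 ff 0.0
fuse [0.5227 0.3319] size 0.056 0.026 ang 81.8 ztop 0.0628 rgb [245. 245. 245.]
fuse [0.5945 0.3283] size 0.035 0.026 ang 82.6 ztop 0.0629 rgb [241. 242. 241.]
```

```bash
python3 -m jog '[{"translation":[0.7,0,30],"yaw":0},{"translation":[0.7,0,50],"yaw":0},{"translation":[0.7,0,59],"yaw":0},{"translation":[0.7,0,59],"yaw":0},{"translation":[0.7,0,59],"yaw":0}]' | grep -E "ee_p|ft"
python3 -m jog '[{"translation":[0,0,0],"yaw":0},{"translation":[0,0,0],"yaw":0},{"translation":[0,0,0],"yaw":0},{"translation":[0,0,0],"yaw":0},{"translation":[0,0,0],"yaw":0},{"translation":[0,0,0],"yaw":0}]' 1 30 | grep -E "ee_p|ft|op|fin"
python3 -m jog '[{"translation":[0,0,-10],"yaw":0},{"translation":[0,0,-40],"yaw":0},{"translation":[0,0,-80],"yaw":0},{"translation":[0,0,-100],"yaw":0},{"translation":[0,0,-100],"yaw":0}]' | grep -E "ee_p|ft|op|fin"
python3 -m jog '[{"translation":[-413,50,0],"yaw":-0.29},{"translation":[-413,50,0],"yaw":-0.29},{"translation":[-413,50,0],"yaw":-0.29},{"translation":[-413,50,0],"yaw":-0.29},{"translation":[-413,50,0],"yaw":-0.29},{"translation":[-413,50,0],"yaw":-0.29},{"translation":[-413,50,0],"yaw":-0.29},{"translation":[-413,50,0],"yaw":-0.29},{"translation":[-413,50,0],"yaw":-0.29},{"translation":[-413,50,0],"yaw":-0.29}]' | grep -E "fin|op"
python3 plan.py .5125 -.0857 .084 8.4
```

```text
ee_pos: [0.5221, 0.3301, 0.0432]
ft_force: [0.2, -0.3, 0.4]
ee_pos: [0.5221, 0.3305, 0.0434]
ft_force: [-1.2, -0.0, 6.3]
opening: 0.283
finger_force: 30.0
ee_pos: [0.5245, 0.3311, 0.1481]
ft_force: [1.4, 0.4, -0.6]
opening: 0.283
finger_force: 30.0
opening: 0.288
finger_force: 30.0
t [ 1.8  1.7 58.5] yaw -0.001 | at [ 0.5111 -0.0877  0.1425] th 8.36 clk 41.62 F [ 1.3  0.9 -1.8] op 0.288 ff 30.0
```

```bash
python3 -m jog '[{"translation":[0,0,30],"yaw":0},{"translation":[0,0,59],"yaw":0},{"translation":[0,0,59],"yaw":0},{"translation":[0,0,59],"yaw":0},{"translation":[0,0,59],"yaw":0}]' | grep -E "fin|op"
python3 plan.py .5125 -.0857 .0375 8.4
```

```text
opening: 0.29
finger_force: 30.0
t [-0.2  0.2 46.9] yaw -0.0 | at [ 0.5122 -0.0855  0.0844] th 8.39 clk 42.03 F [-0.5  0.5 -0.8] op 0.29 ff 30.0
```

```bash
python3 -m jog '[{"translation":[0,0.2,20],"yaw":0},{"translation":[0,0.2,36],"yaw":0},{"translation":[0,0.2,43],"yaw":0},{"translation":[0,0.2,46.5],"yaw":0},{"translation":[0,0.2,46.5],"yaw":0},{"translation":[0,0.2,46.5],"yaw":0}]' | grep -E "ee_p|ft|op"
python3 -m jog '[{"translation":[0,0,0],"yaw":0},{"translation":[0,0,0],"yaw":0},{"translation":[0,0,0],"yaw":0},{"translation":[0,0,0],"yaw":0},{"translation":[0,0,0],"yaw":0}]' 0 | grep -E "ee_p|ft|op"
python3 -m jog '[{"translation":[0,0,-20],"yaw":0},{"translation":[0,0,-60],"yaw":0},{"translation":[0,0,-105],"yaw":0},{"translation":[0,0,-105],"yaw":0},{"translation":[0,0,-105],"yaw":0},{"translation":[0,0,-105],"yaw":0}]' | grep -E "ee_p|ft"
python3 seated.py w16
python3 plan.py .581 .235 .15 -8.2
```

```text
ee_pos: [0.5128, -0.0857, 0.038]
ft_force: [-0.5, 0.0, -1.1]
opening: 0.287
ee_pos: [0.5123, -0.0857, 0.0372]
ft_force: [-0.3, -0.5, -0.6]
opening: 0.495
ee_pos: [0.512, -0.0853, 0.1419]
ft_force: [-0.8, 0.2, -0.0]
seated [-0.0704  0.0457] [0.026 0.06 ] 0.6 z90 0.0564
seated [0.0001 0.0456] [0.06  0.025] 89.7 z90 0.0563
seated [-0.0709 -0.0439] [0.025 0.058] 0.3 z90 0.0563
seated [-0.0001 -0.0452] [0.025 0.06 ] 0.4 z90 0.0564
t [306.8 115.5  -8.8] yaw 0.289 | at [ 0.5114 -0.0853  0.1412] th 8.38 clk 43.5 F [-0.5 -0.7  0.1] op 0.5 ff 0.0
```

```bash
python3 -m jog '[{"translation":[307,115,0],"yaw":0.29},{"translation":[307,115,0],"yaw":0.29},{"translation":[307,115,0],"yaw":0.29},{"translation":[307,115,0],"yaw":0.29},{"translation":[307,115,0],"yaw":0.29},{"translation":[307,115,0],"yaw":0.29},{"translation":[307,115,0],"yaw":0.29},{"translation":[307,115,0],"yaw":0.29},{"translation":[307,115,0],"yaw":0.29},{"translation":[307,115,0],"yaw":0.29}]' | grep op
python3 -m jog '[{"translation":[0,0,20],"yaw":0},{"translation":[0,0,40],"yaw":0},{"translation":[0,0,40],"yaw":0},{"translation":[0,0,40],"yaw":0},{"translation":[0,0,40],"yaw":0},{"translation":[0,0,40],"yaw":0}]' | grep op
python3 plan.py .581 .235 .0435 -8.2
python3 - <<'E'
import fuses; fuses.find("w17")
E
```

```text
opening: 0.501
opening: 0.497
t [ 0.7 -1.1 59.5] yaw -0.002 | at [0.5819 0.2341 0.103 ] th -8.31 clk 44.83 F [0.5 0.2 0.3] op 0.497 ff 0.0
fuse [0.593  0.3159] size 0.061 0.026 ang 81.7 ztop 0.0628 rgb [236. 238. 237.]
fuse [0.5819 0.2367] size 0.056 0.026 ang 82.4 ztop 0.0628 rgb [246. 245. 244.]
```

```bash
python3 -m jog '[{"translation":[0.5,-0.5,30],"yaw":0},{"translation":[0.5,-0.5,50],"yaw":0},{"translation":[0.5,-0.5,59],"yaw":0},{"translation":[0.5,-0.5,59],"yaw":0},{"translation":[0.5,-0.5,59],"yaw":0}]' | grep -E "ee_p|ft"
python3 -m jog '[{"translation":[0,0,0],"yaw":0},{"translation":[0,0,0],"yaw":0},{"translation":[0,0,0],"yaw":0},{"translation":[0,0,0],"yaw":0},{"translation":[0,0,0],"yaw":0},{"translation":[0,0,0],"yaw":0}]' 1 30 | grep -E "ee_p|ft|op|fin"
python3 -m jog '[{"translation":[0,0,-10],"yaw":0},{"translation":[0,0,-40],"yaw":0},{"translation":[0,0,-80],"yaw":0},{"translation":[0,0,-100],"yaw":0},{"translation":[0,0,-100],"yaw":0}]' | grep -E "ee_p|ft|op|fin"
python3 -m jog '[{"translation":[-220,21,0],"yaw":-0.29},{"translation":[-220,21,0],"yaw":-0.29},{"translation":[-220,21,0],"yaw":-0.29},{"translation":[-220,21,0],"yaw":-0.29},{"translation":[-220,21,0],"yaw":-0.29},{"translation":[-220,21,0],"yaw":-0.29},{"translation":[-220,21,0],"yaw":-0.29},{"translation":[-220,21,30],"yaw":-0.29},{"translation":[-220,21,59],"yaw":-0.29},{"translation":[-220,21,59],"yaw":-0.29}]' | grep -E "fin|op"
python3 -m jog '[{"translation":[0,0,0],"yaw":0},{"translation":[0,0,0],"yaw":0},{"translation":[0,0,0],"yaw":0}]' | grep -E "fin|op"
python3 plan.py .5705 .0138 .0375 8.4
```

```text
ee_pos: [0.5812, 0.2352, 0.0437]
ft_force: [-0.3, -0.4, 0.9]
ee_pos: [0.5815, 0.2355, 0.0439]
ft_force: [-0.3, -0.0, 7.2]
opening: 0.282
finger_force: 30.0
ee_pos: [0.5836, 0.2357, 0.1486]
ft_force: [0.7, -0.5, -0.3]
opening: 0.287
finger_force: 30.0
opening: 0.288
finger_force: 30.0
opening: 0.286
finger_force: 30.0
t [-1.  -0.8 48. ] yaw -0.0 | at [0.5711 0.0149 0.0855] th 8.39 clk 47.3 F [ 0.2 -0.1 -0. ] op 0.286 ff 30.0
```

```bash
python3 -m jog '[{"translation":[-0.5,-0.8,20],"yaw":0},{"translation":[-0.5,-0.8,36],"yaw":0},{"translation":[-0.5,-0.8,43],"yaw":0},{"translation":[-0.5,-0.8,47.5],"yaw":0},{"translation":[-0.5,-0.8,47.5],"yaw":0},{"translation":[-0.5,-0.8,47.5],"yaw":0}]' | grep -E "ee_p|ft|op"
python3 -m jog '[{"translation":[0,0,0],"yaw":0},{"translation":[0,0,0],"yaw":0},{"translation":[0,0,0],"yaw":0},{"translation":[0,0,0],"yaw":0},{"translation":[0,0,0],"yaw":0}]' 0 | grep -E "ee_p|ft|op"
python3 -m jog '[{"translation":[0,0,-20],"yaw":0},{"translation":[0,0,-60],"yaw":0},{"translation":[0,0,-105],"yaw":0},{"translation":[0,0,-105],"yaw":0},{"translation":[0,0,-105],"yaw":0},{"translation":[0,0,-105],"yaw":0}]' | grep -E "ee_p|ft"
python3 seated.py w18
python3 plan.py .5928 .3159 .15 -8.2
```

```text
ee_pos: [0.5702, 0.0141, 0.0376]
ft_force: [1.1, 0.4, -0.6]
opening: 0.284
ee_pos: [0.5694, 0.014, 0.0367]
ft_force: [0.6, -0.6, 0.4]
opening: 0.499
ee_pos: [0.5692, 0.0142, 0.1415]
ft_force: [0.1, 0.2, -0.0]
seated [-0.0699  0.0519] [0.024 0.048] 0.1 z90 0.0562
seated [0.0005 0.0462] [0.025 0.058] 0.3 z90 0.0563
seated [0.0719 0.045 ] [0.025 0.06 ] 0.6 z90 0.0563
t [294.9  67.9  -9.3] yaw 0.289 | at [0.5686 0.0142 0.1407] th 8.37 clk 48.77 F [ 0.1 -0.6 -0.2] op 0.501 ff 0.0
```

```bash
python3 -m jog '[{"translation":[295,67,0],"yaw":0.29},{"translation":[295,67,0],"yaw":0.29},{"translation":[295,67,0],"yaw":0.29},{"translation":[295,67,0],"yaw":0.29},{"translation":[295,67,0],"yaw":0.29},{"translation":[295,67,0],"yaw":0.29},{"translation":[295,67,0],"yaw":0.29},{"translation":[295,67,0],"yaw":0.29},{"translation":[295,67,0],"yaw":0.29},{"translation":[295,67,0],"yaw":0.29}]' | grep op
python3 -m jog '[{"translation":[0,0,20],"yaw":0},{"translation":[0,0,40],"yaw":0},{"translation":[0,0,40],"yaw":0},{"translation":[0,0,40],"yaw":0},{"translation":[0,0,40],"yaw":0},{"translation":[0,0,40],"yaw":0}]' | grep op
python3 plan.py .5928 .3159 .0435 -8.2
python3 - <<'E'
import fuses; fuses.find("w19")
E
```

```text
opening: 0.499
opening: 0.499
t [ 0.8 -1.  59.3] yaw -0.002 | at [0.5936 0.315  0.1028] th -8.32 clk 50.1 F [-0.5 -1.1  0.7] op 0.499 ff 0.0
fuse [0.5933 0.3179] size 0.056 0.026 ang 81.7 ztop 0.0628 rgb [245. 246. 245.]
```

```bash
python3 -m jog '[{"translation":[0.6,-0.6,30],"yaw":0},{"translation":[0.6,-0.6,50],"yaw":0},{"translation":[0.6,-0.6,59],"yaw":0},{"translation":[0.6,-0.6,59],"yaw":0},{"translation":[0.6,-0.6,59],"yaw":0}]' | grep -E "ee_p|ft"
python3 -m jog '[{"translation":[0,0,0],"yaw":0},{"translation":[0,0,0],"yaw":0},{"translation":[0,0,0],"yaw":0},{"translation":[0,0,0],"yaw":0},{"translation":[0,0,0],"yaw":0},{"translation":[0,0,0],"yaw":0}]' 1 30 | grep -E "ee_p|ft|op|fin"
python3 -m jog '[{"translation":[0,0,-10],"yaw":0},{"translation":[0,0,-40],"yaw":0},{"translation":[0,0,-80],"yaw":0},{"translation":[0,0,-100],"yaw":0},{"translation":[0,0,-100],"yaw":0}]' | grep -E "ee_p|ft|op|fin"
python3 -m jog '[{"translation":[-388,47,0],"yaw":-0.29},{"translation":[-388,47,0],"yaw":-0.29},{"translation":[-388,47,0],"yaw":-0.29},{"translation":[-388,47,0],"yaw":-0.29},{"translation":[-388,47,0],"yaw":-0.29},{"translation":[-388,47,0],"yaw":-0.29},{"translation":[-388,47,0],"yaw":-0.29},{"translation":[-388,47,0],"yaw":-0.29},{"translation":[-388,47,0],"yaw":-0.29},{"translation":[-388,47,0],"yaw":-0.29}]' | grep -E "fin|op"
python3 -m jog '[{"translation":[0,0,30],"yaw":0},{"translation":[0,0,59],"yaw":0},{"translation":[0,0,59],"yaw":0},{"translation":[0,0,59],"yaw":0},{"translation":[0,0,59],"yaw":0}]' | grep -E "fin|op"
python3 plan.py .5837 -.0752 .0375 8.4
```

```text
ee_pos: [0.5926, 0.3161, 0.0432]
ft_force: [-0.0, -0.7, -0.3]
ee_pos: [0.5929, 0.3165, 0.0435]
ft_force: [-0.5, -1.3, 5.9]
opening: 0.284
finger_force: 30.0
ee_pos: [0.595, 0.3169, 0.1485]
ft_force: [1.1, -0.3, -0.4]
opening: 0.284
finger_force: 30.0
opening: 0.288
finger_force: 30.0
opening: 0.283
finger_force: 30.0
t [-0.8  0.2 47. ] yaw -0.0 | at [ 0.5834 -0.0745  0.0845] th 8.38 clk 52.73 F [ 0.5  0.6 -0.9] op 0.283 ff 30.0
```

```bash
python3 -m jog '[{"translation":[-0.5,0.2,20],"yaw":0},{"translation":[-0.5,0.2,36],"yaw":0},{"translation":[-0.5,0.2,43],"yaw":0},{"translation":[-0.5,0.2,46.8],"yaw":0},{"translation":[-0.5,0.2,46.8],"yaw":0},{"translation":[-0.5,0.2,46.8],"yaw":0}]' | grep -E "ee_p|ft|op"
python3 -m jog '[{"translation":[0,0,0],"yaw":0},{"translation":[0,0,0],"yaw":0},{"translation":[0,0,0],"yaw":0},{"translation":[0,0,0],"yaw":0},{"translation":[0,0,0],"yaw":0}]' 0 | grep -E "ee_p|ft|op"
python3 -m jog '[{"translation":[0,0,-20],"yaw":0},{"translation":[0,0,-60],"yaw":0},{"translation":[0,0,-105],"yaw":0},{"translation":[0,0,-145],"yaw":0},{"translation":[0,0,-145],"yaw":0},{"translation":[0,0,-145],"yaw":0}]' | grep -E "ee_p|ft"
python3 -m jog '[{"translation":[40,20,-40],"yaw":0},{"translation":[80,30,-60],"yaw":0},{"translation":[120,30,-60],"yaw":0},{"translation":[120,30,-60],"yaw":0},{"translation":[120,30,-60],"yaw":0},{"translation":[120,30,-60],"yaw":0}]' | grep -E "ee_p"
python3 - <<'E'
from h import *
p,d,s=grab("scene","s20"); cv2.imwrite("pics/s20.png",cv2.resize(p[60:330,140:500,::-1],None,fx=2.2,fy=2.2))
E
python3 seated.py w20
```

```text
ee_pos: [0.584, -0.075, 0.0378]
ft_force: [-0.2, -0.3, -1.1]
opening: 0.285
ee_pos: [0.5834, -0.075, 0.0369]
ft_force: [0.0, 0.1, -0.2]
opening: 0.502
ee_pos: [0.585, -0.0753, 0.1846]
ft_force: [-0.2, 0.2, -0.8]
ee_pos: [0.5948, 0.0496, 0.2404]
seated [-0.0697  0.0501] [0.025 0.051] 0.4 z90 0.0564
seated [0.0718 0.0449] [0.06  0.025] 89.3 z90 0.0564
seated [0.0013 0.0306] [0.025 0.046] 2.0 z90 0.0563
seated [ 0.0721 -0.0602] [0.027 0.024] 89.2 z90 0.0563
```

View pics/s20.png

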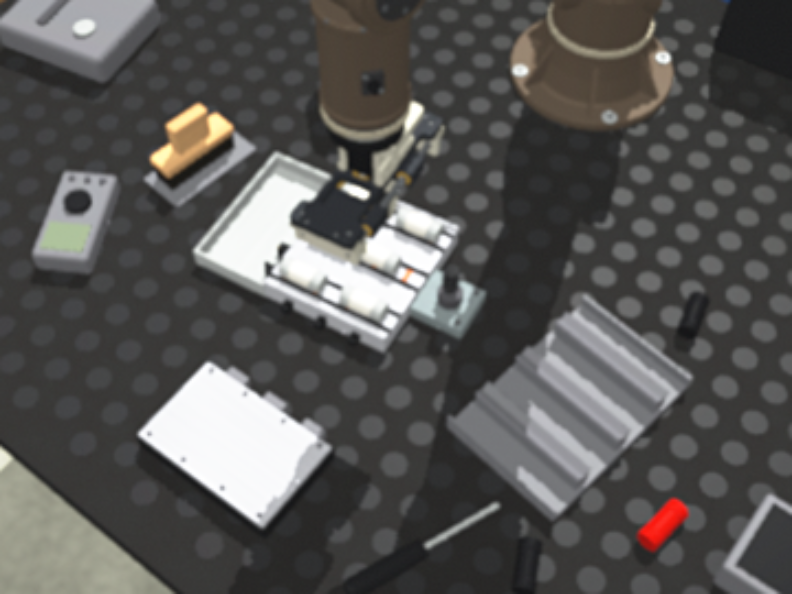

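The scene shows the middle-lane fuse (383,262) shifted: the copper strip at (408,275) is uncovered. It has been knocked aside, so I'll measure it from clear of the bed.

```bash
python3 -m jog '[{"translation":[132,-71,-60],"yaw":0},{"translation":[132,-71,-60],"yaw":0},{"translation":[132,-71,-60],"yaw":0},{"translation":[132,-71,-60],"yaw":0},{"translation":[132,-71,-60],"yaw":0},{"translation":[132,-71,-60],"yaw":0},{"translation":[132,-71,-60],"yaw":0}]' | grep -E "ee_p"
python3 seated.py w21
python3 - <<'E'
import numpy as np,cv2
p=np.load("pics/w21.npz")["p"]; cv2.imwrite("pics/w21.png",p[:,:,::-1])
E
python3 plan.py .5 .0 .15 8.4
```

```text
ee_pos: [0.5063, 0.1666, 0.3013]
seated [0.     0.0281] [0.046 0.025] 89.0 z90 0.0564
seated [0.071  0.0334] [0.025 0.035] 1.0 z90 0.0565
t [-163.4  -30.   151.3] yaw -0.004 | at [0.5065 0.1661 0.3011] th 8.18 clk 55.38 F [-0.1 -1.5 -0. ] op 0.497 ff 0.0
```

View pics/w21.png

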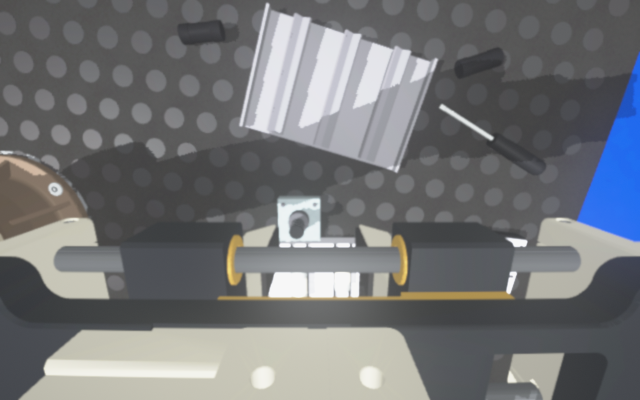

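The wrist camera looks toward +y from here, so I'll view the bed from over the tray.

```bash
python3 -m jog '[{"translation":[-326,-30,50],"yaw":0},{"translation":[-326,-30,50],"yaw":0},{"translation":[-326,-30,50],"yaw":0},{"translation":[-326,-30,50],"yaw":0},{"translation":[-326,-30,50],"yaw":0},{"translation":[-326,-30,50],"yaw":0},{"translation":[-326,-30,50],"yaw":0},{"translation":[-326,-30,50],"yaw":0},{"translation":[-326,-30,50],"yaw":0},{"translation":[-326,-30,50],"yaw":0}]' | grep -E "ee_p"
python3 seated.py w22
python3 plan.py .5023 -.0128 .15 8.4
```

```text
ee_pos: [0.5221, -0.1637, 0.2509]
seated [0.0722 0.045 ] [0.06  0.025] 89.6 z90 0.0563
seated [-0.0705  0.0452] [0.026 0.059] 0.3 z90 0.0563
seated [0.0001 0.0231] [0.06  0.026] 89.9 z90 0.0563
seated [ 0.0719 -0.0449] [0.025 0.06 ] 0.2 z90 0.0562
seated [-0.071  -0.0448] [0.06  0.025] 89.2 z90 0.0564
seated [ 0.0001 -0.0452] [0.026 0.06 ] 0.1 z90 0.0563
t [149.7   0.6 100.9] yaw -0.006 | at [ 0.5228 -0.161   0.251 ] th 8.04 clk 56.27 F [ 0.4  0.5 -0.7] op 0.501 ff 0.0
```

Fuse 3 lies in its lane but 22 mm toward the tray, so I'll pick it up and re-lay it.

```bash
python3 -m jog '[{"translation":[143,0,60],"yaw":-0.006},{"translation":[143,0,60],"yaw":-0.006},{"translation":[143,0,60],"yaw":-0.006},{"translation":[143,0,100],"yaw":-0.006},{"translation":[143,0,140],"yaw":-0.006},{"translation":[143,0,165],"yaw":-0.006},{"translation":[143,0,165],"yaw":-0.006},{"translation":[143,0,165],"yaw":-0.006},{"translation":[143,0,165],"yaw":-0.006}]' | grep -E "op"
python3 plan.py .5026 -.0191 .0375 8.4
```

```text
opening: 0.501
t [-1.4 -1.7 50.9] yaw 0.005 | at [ 0.504  -0.0174  0.0884] th 8.68 clk 57.02 F [-0.3 -0.1 -0.3] op 0.501 ff 0.0
```

```bash
python3 -m jog '[{"translation":[-1.4,-1.7,25],"yaw":0.005},{"translation":[-1.4,-1.7,42],"yaw":0.005},{"translation":[-1.4,-1.7,50],"yaw":0.005},{"translation":[-1.4,-1.7,50],"yaw":0.005},{"translation":[-1.4,-1.7,50],"yaw":0.005}]' | grep -E "ee_p|ft"
python3 -m jog '[{"translation":[0,0,0],"yaw":0},{"translation":[0,0,0],"yaw":0},{"translation":[0,0,0],"yaw":0},{"translation":[0,0,0],"yaw":0},{"translation":[0,0,0],"yaw":0},{"translation":[0,0,0],"yaw":0}]' 1 30 | grep -E "ee_p|ft|op|fin"
python3 -m jog '[{"translation":[0,0,-10],"yaw":0},{"translation":[0,0,-20],"yaw":0},{"translation":[10,0,-20],"yaw":0},{"translation":[22,0,-20],"yaw":0},{"translation":[22,0,-20],"yaw":0},{"translation":[22,0,-20],"yaw":0},{"translation":[22,0,-20],"yaw":0}]' | grep -E "ee_p|ft|op|fin"
python3 - <<'E'
from bed import *; print(W(0,.0452))
E
python3 plan.py .4994 .0027 .038 8.4
```

```text
ee_pos: [0.5026, -0.0189, 0.0382]
ft_force: [-1.3, -0.0, -0.4]
ee_pos: [0.5024, -0.0185, 0.0375]
ft_force: [0.1, 0.7, 6.7]
opening: 0.28
finger_force: 30.0
ee_pos: [0.4982, 0.0032, 0.0568]
ft_force: [-0.3, 0.0, -0.0]
opening: 0.285
finger_force: 30.0
[0.49939705 0.00271511]
t [-0.6  1.1 18.8] yaw 0.001 | at [0.4982 0.0032 0.0568] th 8.45 clk 58.52 F [-0.3  0.  -0. ] op 0.285 ff 30.0
```

```bash
python3 -m jog '[{"translation":[0,0.8,10],"yaw":0},{"translation":[0,0.8,15],"yaw":0},{"translation":[0,0.8,18.5],"yaw":0},{"translation":[0,0.8,18.5],"yaw":0},{"translation":[0,0.8,18.5],"yaw":0}]' | grep -E "ee_p|ft|op"
python3 -m jog '[{"translation":[0,0,0],"yaw":0},{"translation":[0,0,0],"yaw":0},{"translation":[0,0,0],"yaw":0},{"translation":[0,0,0],"yaw":0},{"translation":[0,0,0],"yaw":0}]' 0 | grep -E "ee_p|ft|op"
python3 -m jog '[{"translation":[0,0,-20],"yaw":0},{"translation":[0,0,-60],"yaw":0},{"translation":[0,0,-105],"yaw":0},{"translation":[0,0,-145],"yaw":0},{"translation":[0,0,-180],"yaw":0},{"translation":[0,0,-210],"yaw":0}]' | grep -E "ee_p|ft"
python3 -m jog '[{"translation":[-165,0,0],"yaw":0},{"translation":[-165,0,0],"yaw":0},{"translation":[-165,0,0],"yaw":0},{"translation":[-165,0,0],"yaw":0},{"translation":[-165,0,0],"yaw":0},{"translation":[-165,0,0],"yaw":0},{"translation":[-165,0,0],"yaw":0},{"translation":[-165,0,0],"yaw":0}]' | grep -E "ee_p"
python3 seated.py w23
python3 - <<'E'
from h import *
from bed import *
p,d,s=grab("scene","s24"); X=cloud("scene",d)
# scraps: dark points in tray
g=cv2.cvtColor(p,cv2.COLOR_RGB2GRAY); b=np.apply_along_axis(B,2,X)
m=(g<80)&(abs(b[...,0])<.09)&(b[...,1]>-.19)&(b[...,1]<-.092)&(X[...,2]<.028)&(X[...,2]>.005)
n,l,st,c=rect(m)
for i in range(1,n):
    if st[i,4]>4: print("scrap",b[l==i].mean(0).round(3),X[l==i][:,2].max().round(3))
q=X[(d>0)&(X[...,2]>.088)&(X[...,2]<.105)&(abs(X[...,0]-.507)<.06)&(abs(X[...,1]+.347)<.05)]; print("brush top",np.median(q,0).round(3),len(q))
cv2.imwrite("pics/s24.png",cv2.resize(p[60:330,140:500,::-1],None,fx=2.2,fy=2.2))
E
```

```text
ee_pos: [0.4991, 0.0028, 0.0377]
ft_force: [0.1, -0.3, -0.6]
opening: 0.289
ee_pos: [0.4991, 0.0032, 0.0382]
ft_force: [-0.2, 0.2, 0.2]
opening: 0.497
ee_pos: [0.4994, 0.0029, 0.2512]
ft_force: [0.4, -0.7, 0.1]
ee_pos: [0.5233, -0.1584, 0.248]
seated [-0.0705  0.0456] [0.025 0.06 ] 0.4 z90 0.0563
seated [0.0001 0.045 ] [0.061 0.025] 89.6 z90 0.0563
seated [0.0723 0.0452] [0.06  0.025] 89.7 z90 0.0563
seated [-0.0711 -0.0448] [0.06  0.026] 88.5 z90 0.0564
seated [ 0.0002 -0.0451] [0.06  0.025] 89.6 z90 0.0564
seated [ 0.0721 -0.0449] [0.025 0.06 ] 0.6 z90 0.0563
scrap [-0.066 -0.098] 0.028
scrap [ 0.04 -0.1 ] 0.023
scrap [ 0.077 -0.098] 0.028
brush top [ 0.512 -0.342  0.094] 115
```

View pics/s24.png

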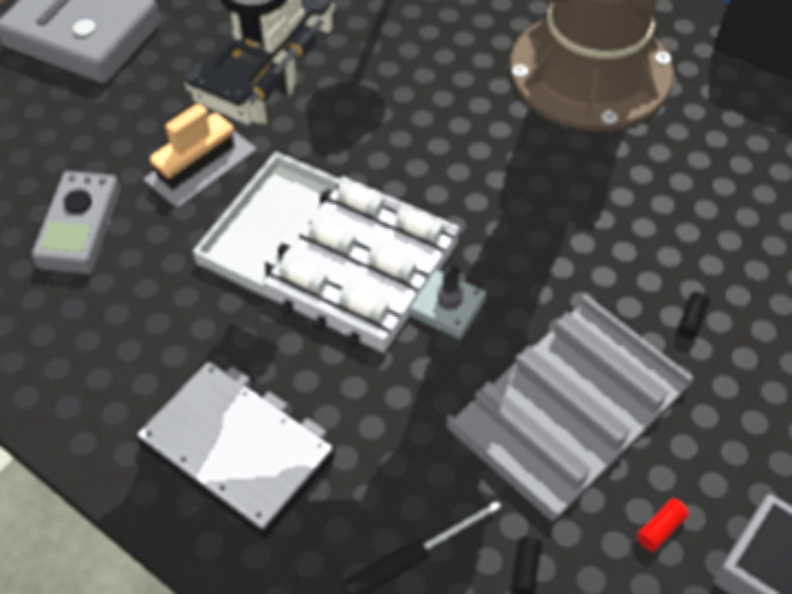

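The picture shows all six fuses home, the cradle empty, the brush on its pad at (190,145), scraps in the tray and the robot clear of everything. I'm handing in.

```bash
python3 -c "
from plant import *
print(sign_off())"
```

```text
the job is handed in; nothing more can be done
None
```

I handed the job in at about 59 s: three scraps swept into the tray, the brush back on its pad, the pin pulled at about 13 N for over a second and retained, and all six fuses in their seats, including one knocked 22 mm aside that I re-laid.

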